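Charge the bench ball mill from a scoop and shut its lid

ROBOT

A 7-joint arm with a two-finger parallel gripper is mounted at the origin on a cart in front of the work surface, level with it; the furniture and walls round the work are solid. World frame = base frame: x ahead of the robot, y to its left, z up, the work surface at z = 0. Lengths are in m, angles in rad, forces in N, time in s.
With the tool pointing down it reaches from about 0.425 to 1.025 m from the base axis. Payload 9.4 kg.
Tool frame: the origin (TCP) lies on the front face of the gripper's body, between the roots of the fingers; the fingertips stand 73 mm ahead of it and the grasp point (between the pads) lies grasp_offset ahead of it (grasp_offset is the distance from the TCP to the grasp point, in m); z points along the fingers, y is the direction in which the jaws open and shut (so a half turn about z gives the same grasp; the last joint's range is limited). The gripper opens to 85 mm and grips with 20 to 120 N. Pads are 22 mm wide; open, the fingers measure 114 mm over their backs; the gripper's body (76 mm by 85 mm) begins 54 mm behind the grasp point. The pads swing forward as they close: fully open they stand 13 mm farther back than shut.
Start: joints at [-1.282, 0.599, -0.003, 1.599, 0.002, 0.943, -0.08], TCP at [0.259, 0.677, 0.304] pointing down, gripper open.
Joint ranges: [-2.57, 2.57], [-0.35, 1.97], [-1.29, 1.29], [0.11, 2.56], [-1.05, 4.19], [0.11, 1.86], [-2.63, 2.63]. Speed limits (rad/s): [2.22, 2.22, 3.01, 3.01, 3.14, 3.14, 3.14].

INTERFACE

Orientations are given as a unit quaternion [w, x, y, z].
In Python, from plant import get_obs, capture, sign_off, grasp_offset gives the robot as it stands.
- The arm moves only by the shell command python3 -m pendant 'ROWS' [FORCE]. ROWS is a JSON object of lists of equal length, an entry for each row: "slide": the shift along the tool's x, y, z in m, a list of three; "turn": the turn, a rotation vector about the tool's x, y, z in rad, a list of three; "hand": the closure, from 0 (fully open) to 1 (shut). In form: {"slide": [[dx, dy, dz], ...], "turn": [[wx, wy, wz], ...], "hand": [hand, ...]}. A call has 1 to 20 rows; each row is the pose to reach, as a shift and turn from the pose commanded when the call began, along the tool's axes at that moment; what a row does not reach only later rows make up. A row lasts 1/12 s, in which the tool goes at most 41.7 mm and 7.16 degrees, less where a joint would pass 70% of its speed; a pose out of reach is approached as far as the arm can. A call with a gripper value outside its range is refused whole. The fingers move at their own pace and stop on an object; FORCE is the grip in N (left out, the last holds). Time passes only in rows, so rows that repeat a pose let the fingers close. It gives the time, the measured TCP pose, the force and the opening at its end, in the units of the state.
- get_obs(): the state, without advancing time (a new reading comes with each control period).
- capture(name): name is "side" or "top" or "wrist"; returns a dict with "img" (480x640x3 uint8, red, green, blue), "z_map" (480x640 float32, m along the optical axis (not along the pixel's ray), 0 where there is no reading), "camera_matrix" (3x3 intrinsics, pixels), "view" (4x4, takes a point from world to camera coordinates). Camera axes: x right, y up, looking along -z (the intrinsics and any distortion apply to the point x, -y, -z); pixel columns grow to the right and rows downward; lengths in m; the calibration is good to about 2 mm. The wrist camera is an equidistant fisheye: a pixel r from the principal point sees the ray r / f radians off the axis. A picture is of the moment at which its call begins.
- sign_off(): hands the job in, once; it reports no verdict.
The state is a dict: "t": time; "joint_pos": joint angles; "dq": joint speeds; "tau": joint torques, N m; "ee_pos": TCP position; "orientation": TCP orientation; "wrist_force": force on the tool from outside, world axes, zero at the start; "wrist_torque": the same for the moment, N m; "width": finger opening in m.
Only numpy, scipy, OpenCV 4.12 (cv2) and the standard library are available. Lean on these libraries where they do the work, as an engineer would, in place of code of your own. Each camera call takes 0.05 s, during which the arm holds its last target.

TASK

Charge the ball mill: pick up the scoop of grinding balls by its handle, bring its lip right down over the open grinding bowl while the scoop is still nearly level, and only then tip it, so that all five balls roll into the bowl and none bounces out. Stand the empty scoop upright on the trolley top again, clear of the mill, and swing the mill's lid fully shut. Leave the other things on the trolley where they are.

Things in the scene. Friction and masses are not known exactly. Their poses are not given: they have to be found in the camera images.
- scoop: Loose flat-bottomed open steel scoop, 199 x 62 x 48 mm, about 0.16 kg, 0.31 kg with balls. Origin on its flat underside, z up, +x to the lip, -x to the handle. Inside 56 mm wide, walls 3 mm; flat floor from x = -40 to 30 mm, then a 35 degree ramp (underside too) up to the lip. Pitched nose down under 30 degrees it keeps the balls, from 40 they roll out, at 60 all leave.
- scoop_lip (a point): Middle of the scoop's pouring lip, the upper edge of the ramp: 84 mm ahead of the scoop's origin and 41 mm above its underside. Axes as the scoop.
- scoop_grip (a point): Grip point in the scoop's black bar handle: 77 mm behind the scoop's origin, 40 mm above its underside. The handle runs along the scoop's x from 43 to 115 mm behind the origin; it is 16 mm wide (y) and 18 mm thick (z 31 to 49 mm), free all round. Axes as the scoop.
- mill: Fixed white bench ball mill, housing 160 x 160 mm, its flat top 62 mm above the trolley. Origin under its centre, z up; control panel on -x, lid hinge on +y (brackets to 27 mm above the top). A steel grinding bowl stands in its middle, rim 28 mm above the housing top. On -y, 67 mm from the centre, a small spring catch whose top is 14 mm below the rim.
- bowl_mouth (a point): Centre of the round mouth of the mill's grinding bowl, in the plane of its rim, 90 mm above the trolley top; axes as the mill. 88 mm inside and 98 mm outside diameter at the rim; the bowl's floor is 59 mm below the rim.
- lid (a joint): Hinge of the mill's round lid (rad): 0 = shut, flat on the rim; it grows as the lid opens, 1.57 = upright, 1.95 = stop. Stiff hinge: the lid stays at any angle; moving it takes 1 to 2 N at the tab.
- hinge_pin (a point): Middle of the lid's hinge pin: fixed to the mill 67 mm from the bowl's centre on its +y side and 5 mm above the rim. The pin runs along x; axes as the mill (z up, +y away from the bowl).
- lid_tab (a point): On the lid's outer face (upper when shut), in the middle of the tab at its free edge: 134 mm from the pin, 3 mm out from the plane through the pin. z points out of that face, -y from hinge to tab; the tab ends 16 mm farther, is 44 mm wide (x) and 7 mm thick. The lid is an aluminium disc of 106 mm diameter, 7 mm thick.
- ball1_center (a point): Centre of one of the five equal loose white ceramic grinding balls, 22 mm diameter, 30 g; they start in the scoop. Polished and hard: they roll easily and rebound.
- ball2_center (a point): Centre of one of the five equal loose white ceramic grinding balls, 22 mm diameter, 30 g; they start in the scoop. Polished and hard: they roll easily and rebound.
- ball3_center (a point): Centre of one of the five equal loose white ceramic grinding balls, 22 mm diameter, 30 g; they start in the scoop. Polished and hard: they roll easily and rebound.
- ball4_center (a point): Centre of one of the five equal loose white ceramic grinding balls, 22 mm diameter, 30 g; they start in the scoop. Polished and hard: they roll easily and rebound.
- ball5_center (a point): Centre of one of the five equal loose white ceramic grinding balls, 22 mm diameter, 30 g; they start in the scoop. Polished and hard: they roll easily and rebound.
- pot: Bystander: pot of test strips with black cap, 43 mm diameter, 87 mm high. Origin under its middle.
- timer: Bystander: small bench timer, 62 x 66 x 21 mm. Origin under its middle.
- counter: Bystander: hand tally counter, 40 x 52 x 33 mm. Origin under its middle.

How it is judged:
On the way, in this order (a step that is already met when the one before it is completed fails the run):
1. the scoop's lip is over the bowl (within 45 mm of its axis) and no more than 60 mm above the rim, the scoop pitched less than 0.6 rad, with all five balls still in it (horizontal distance between scoop_lip and bowl_mouth below 0.045 m and z of scoop_lip in the frame of bowl_mouth below 0.06 m and angle between scoop's own z axis and vertical below 0.6 rad and x of ball1_center in the frame of scoop between -0.05 and 0.075 m and x of ball2_center in the frame of scoop between -0.05 and 0.075 m and x of ball3_center in the frame of scoop between -0.05 and 0.075 m and x of ball4_center in the frame of scoop between -0.05 and 0.075 m and x of ball5_center in the frame of scoop between -0.05 and 0.075 m and z of ball1_center in the frame of scoop between 0 and 0.055 m and z of ball2_center in the frame of scoop between 0 and 0.055 m and z of ball3_center in the frame of scoop between 0 and 0.055 m and z of ball4_center in the frame of scoop between 0 and 0.055 m and z of ball5_center in the frame of scoop between 0 and 0.055 m), for 0.1 s.
2. all five balls lie in the bowl (horizontal distance between each of ball1_center, ball2_center, ball3_center, ball4_center, ball5_center and bowl_mouth below 0.044 m and z of each of ball1_center, ball2_center, ball3_center, ball4_center, ball5_center in the frame of bowl_mouth below -0.02 m), for 0.2 s.
At the end, for the whole second after the job is handed in: All five balls lie in the bowl (centres within 44 mm of its axis and at least 20 mm below the rim), the lid is shut (within 0.04 rad), and the scoop stands at rest on the trolley top, upright within 0.08 rad, its underside within 6 mm of the surface, not leaning on the mill (all of step 2 and value of joint lid below 0.04 rad and angle between scoop's own z axis and vertical below 0.08 rad and height (world z) of scoop between -0.006 and 0.006 m and linear speed of scoop below 0.02 m/s and contact force between scoop and mill below 0.5 N); the robot touches nothing.
It fails at once if the scoop is tipped beyond 0.75 rad with its lip more than 70 mm above the rim while a ball is still outside the bowl (angle between scoop's own z axis and vertical above 0.75 rad and z of scoop_lip in the frame of bowl_mouth above 0.07 m and not (horizontal distance between each of ball1_center, ball2_center, ball3_center, ball4_center, ball5_center and bowl_mouth below 0.044 m and z of each of ball1_center, ball2_center, ball3_center, ball4_center, ball5_center in the frame of bowl_mouth below -0.02 m)).
It fails at once if one of the bystanders (pot, timer, counter) is moved by more than 30 mm (distance of any of pot, timer, counter from where it was at the start of the episode above 0.03 m).
It also fails if it takes over 61 s, if anything falls off the work surface, if the arm or the gripper's body presses on something with over 40 N, if the wrist force passes 120 N, or if a joint passes its speed limit or range.

## Working session

There is one attempt and no reset: what is moved stays moved. The work goes in short steps, Python scripts to look and compute and a shell command to move; the robot and the scene stay as the last step left them, time stands still between calls to the robot, and variables do not carry over. Pictures are saved under pics/ and viewed, and the job is handed in when it is done.

```bash
ls; mkdir -p pics; cat > h.py <<'E'
import numpy as np, cv2
from plant import *
E
python3 - <<'E'
from h import *
o=get_obs(); print(o, grasp_offset)
for n in ("side","top","wrist"):
    c=capture(n); cv2.imwrite(f"pics/{n}0.png",c["img"][:,:,::-1]); np.savez(f"{n}0.npz",**c); print(n,c["camera_matrix"],c["view"])
E
```

```text
pics
{'t': 0.0, 'joint_pos': array([-1.28172145,  0.60013054, -0.00252072,  1.60012535,  0.00179871,
        0.94289165, -0.07981848]), 'dq': array([ 0.00093749, -0.00029596,  0.00230328,  0.00047417, -0.00084453,
        0.0008375 , -0.00042744]), 'tau': array([-8.08355571e-05, -7.76441717e+01,  1.56475235e+00, -2.58013773e+01,
        1.23413710e-02,  9.00597690e-03,  7.04338220e-06]), 'ee_pos': array([0.25920385, 0.67670141, 0.30301489]), 'orientation': array([-6.47450998e-05,  1.81859398e-01,  9.83324238e-01, -7.73780558e-04]), 'wrist_force': array([ 0.95347741, -0.07347862,  0.20019632]), 'wrist_torque': array([ 0.0039288 ,  0.02357004, -0.0162795 ]), 'width': 0.0852863501871872} 0.0539
side [[461.61625694   0.         318.82780014]
 [  0.         461.61625694 241.50083425]
 [  0.           0.           1.        ]] [[ 0.99274608  0.12016743  0.00387334 -0.47562638]
 [-0.09137035  0.7331203   0.6739333   0.00151558]
 [ 0.07814521 -0.66939855  0.73878204 -1.02301311]
 [ 0.          0.          0.          1.        ]]
top [[556.76515248   0.         328.50511792]
 [  0.         556.76515248 240.28230299]
 [  0.           0.           1.        ]] [[-0.01623833 -0.99931415  0.03327989 -0.01008299]
 [ 0.98881019 -0.01111338  0.14876457 -0.4896739 ]
 [-0.14829269  0.03532318  0.98831248 -1.04371586]
 [ 0.          0.          0.          1.        ]]
wrist [[371.64829954   0.         315.34469697]
 [  0.         371.64829954 237.24376842]
 [  0.           0.           1.        ]] [[ 0.35712207  0.93405469 -0.00238028 -0.7241888 ]
 [-0.89534314  0.34159299 -0.2857882   0.03868056]
 [-0.26612873  0.10419244  0.95828985 -0.37991137]
 [ 0.          0.          0.          1.        ]]
```

View pics/side0.png

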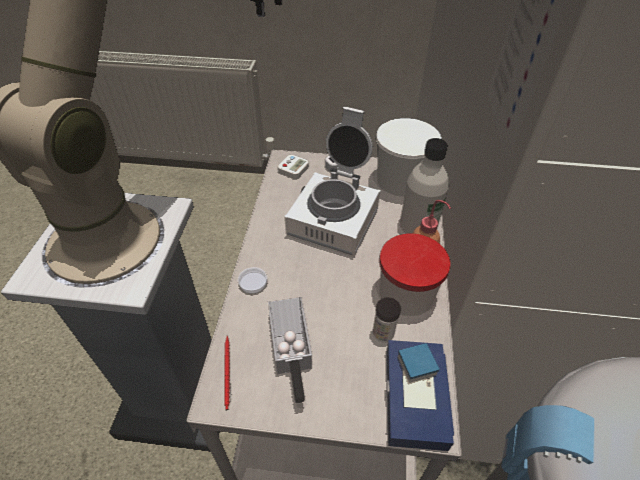

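View pics/top0.png

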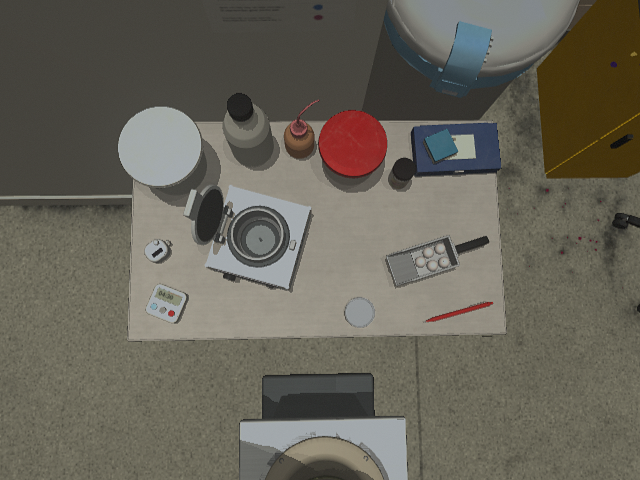

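View pics/wrist0.png

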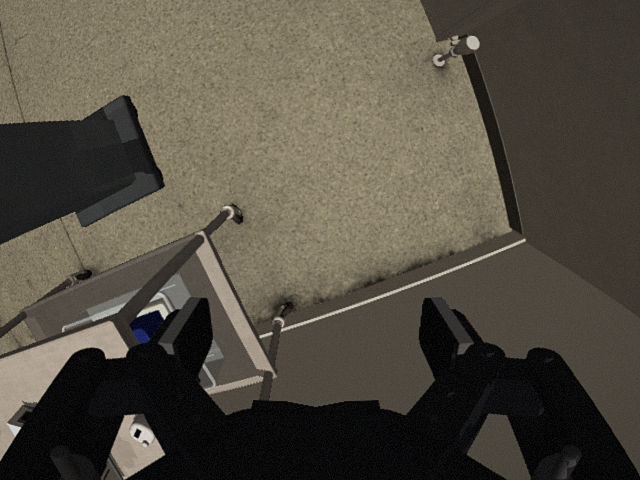

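```bash
python3 - <<'E'
from h import *
a=cv2.imread("pics/top0.png")
cv2.imwrite("pics/t_scoop.png",cv2.resize(a[215:305,370:500],None,fx=6,fy=6,interpolation=cv2.INTER_CUBIC))
cv2.imwrite("pics/t_mill.png",cv2.resize(a[175:300,175:320],None,fx=4.7,fy=4.7,interpolation=cv2.INTER_CUBIC))
E
```

```text
(no output)
```

View pics/t_scoop.png

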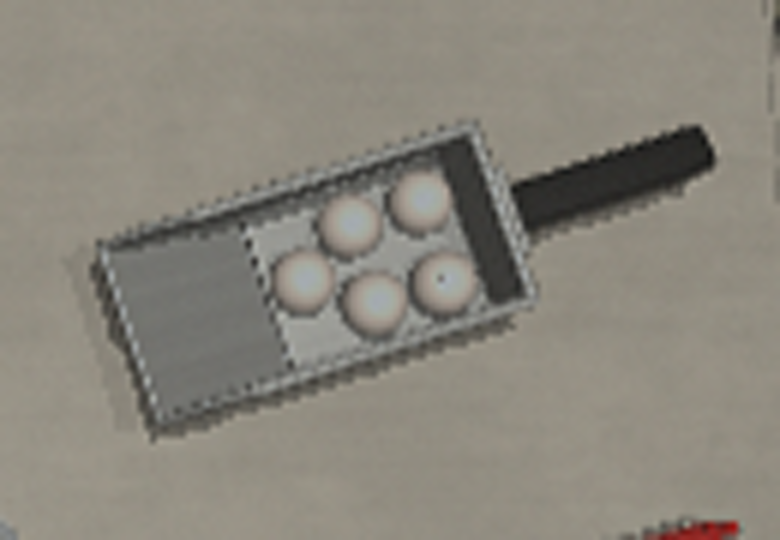

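View pics/t_mill.png

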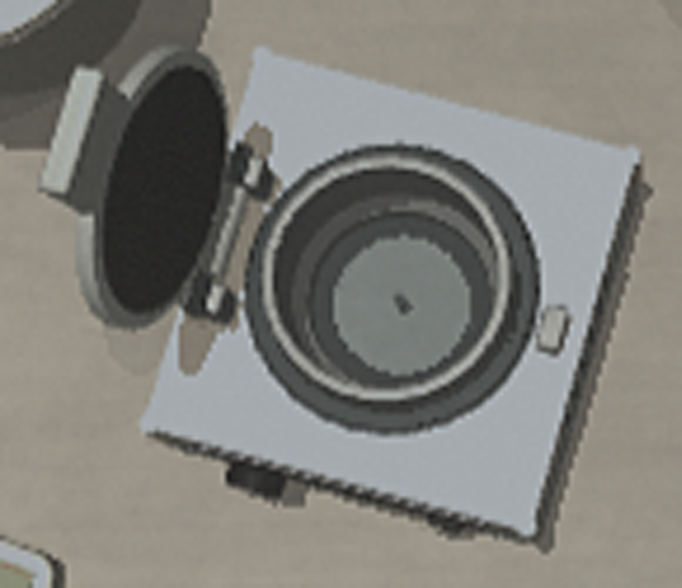

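```bash
cat >> h.py <<'E'
def ray(c,u,v):
    K=c["camera_matrix"];V=c["view"]
    d=np.array([(u-K[0,2])/K[0,0],-(v-K[1,2])/K[1,1],-1.0])
    R=V[:3,:3]; return -R.T@V[:3,3], R.T@d
def onz(c,u,v,z):
    o,d=ray(c,u,v); return o+d*(z-o[2])/d[2]
def proj(c,P):
    K=c["camera_matrix"];V=c["view"]; p=V[:3,:3]@np.asarray(P)+V[:3,3]
    return np.array([K[0,2]+K[0,0]*p[0]/-p[2],K[1,2]-K[1,1]*p[1]/-p[2]])
E
python3 - <<'E'
from h import *
c=dict(np.load("top0.npz"))
S=lambda x,y,z:onz(c,370+x/6,215+y/6,z)
M=lambda x,y,z:onz(c,175+x/4.7,175+y/4.7,z)
np.set_printoptions(precision=4,suppress=True)
for n,p in dict(lipa=S(100,245,.041),lipb=S(155,435,.041),ra=S(475,125,.048),rb=S(535,300,.048),h1=S(707,145,.049),h0=S(522,212,.049)).items(): print(n,p)
ms=[M(258,50,.062),M(638,155,.062),M(535,540,.062),M(148,430,.062)]
print(np.array(ms),np.mean(ms,0))
print("rim",M(385,275,.09),M(262,275,.09),M(508,275,.09)); print("floor",M(402,303,.031)); print("catch",M(555,330,.076))
zm=c["z_map"]
# depth check
for n,(u,v) in dict(handle=(370+615/6,215+178/6),house=(175+590/4.7,175+200/4.7),table=(400,300),lidtab=(175+72/4.7,175+130/4.7)).items():
    z=zm[int(round(v)),int(round(u))]; o,d=ray(c,u,v); print(n,o+d*z)
for n,(u,v) in dict(pot=(402,168),timer=(167,302),counter=(156,251),bigwhite=(160,146),red=(353,143)).items():
    z=zm[v,u]; o,d=ray(c,u,v); print(n,o+d*z)
E
```

```text
lipa [ 0.4572 -0.1286  0.041 ]
lipb [ 0.3959 -0.1443  0.041 ]
ra [ 0.4939 -0.2504  0.048 ]
rb [ 0.4369 -0.267   0.048 ]
h1 [ 0.4864 -0.3253  0.049 ]
h0 [ 0.4653 -0.264   0.049 ]
[[0.5935 0.171  0.062 ]
 [0.5485 0.017  0.062 ]
 [0.393  0.0597 0.062 ]
 [0.4388 0.2129 0.062 ]] [0.4934 0.1151 0.062 ]
rim [0.4956 0.1166 0.09  ] [0.4961 0.1645 0.09  ] [0.4951 0.0686 0.09  ]
floor [0.4934 0.1151 0.031 ]
catch [0.4751 0.0508 0.076 ]
handle [ 0.4754 -0.2935  0.0533]
house [0.5299 0.0366 0.0628]
table [ 0.3737 -0.1584 -0.0018]
lidtab [0.5208 0.2066 0.2425]
pot [ 0.6181 -0.1561  0.0897]
timer [0.3758 0.2957 0.0165]
counter [0.4739 0.3171 0.0258]
bigwhite [0.6484 0.2853 0.1361]
red [ 0.6616 -0.0629  0.1078]
```

```bash
cat >> h.py <<'E'
from scipy.spatial.transform import Rotation as Ro
np.set_printoptions(precision=4,suppress=True)
def Rt(o): q=o["orientation"]; return Ro.from_quat([q[1],q[2],q[3],q[0]])
def toolR(yaw,pitch=0):
    """tool with x along scoop x (yaw), z down, then scoop nose-down pitch"""
    x=np.array([np.cos(yaw),np.sin(yaw),0]); z=np.array([0,0,-1.]); y=np.cross(z,x)
    return Ro.from_matrix(np.c_[x,y,z])*Ro.from_rotvec([0,-pitch,0])
def delta(p,R,o=None):
    o=o or get_obs(); R0=Rt(o)
    return R0.inv().apply(np.asarray(p)-o["ee_pos"]), (R0.inv()*R).as_rotvec()
import json
def log():
    o=get_obs()
    with open("log.jsonl","a") as f: f.write(json.dumps({k:np.asarray(v).tolist() for k,v in o.items()})+"\n")
    return o
E
python3 - <<'E'
from h import *
log()
print(delta([.50,.2,.42],toolR(2.2)))
print(delta([.475,-.29,.25],toolR(1.878)))
E
```

```text
(array([-0.3954, -0.3593, -0.1163]), array([-0.0011,  0.0005,  0.5758]))
(array([-0.5473, -0.8256,  0.0543]), array([-0.0011,  0.0007,  0.8978]))
```

```bash
python3 -m pendant '{"slide":[[-0.09,-0.08,-0.116],[-0.20,-0.18,-0.116],[-0.395,-0.36,-0.116],[-0.395,-0.36,-0.116],[-0.395,-0.36,-0.116],[-0.395,-0.36,-0.116],[-0.395,-0.36,-0.116],[-0.395,-0.36,-0.116],[-0.395,-0.36,-0.116],[-0.395,-0.36,-0.116],[-0.395,-0.36,-0.116],[-0.395,-0.36,-0.116],[-0.395,-0.36,-0.116],[-0.395,-0.36,-0.116],[-0.395,-0.36,-0.116],[-0.395,-0.36,-0.116]],"turn":[[0,0,0.1],[0,0,0.2],[0,0,0.3],[0,0,0.4],[0,0,0.5],[0,0,0.576],[0,0,0.576],[0,0,0.576],[0,0,0.576],[0,0,0.576],[0,0,0.576],[0,0,0.576],[0,0,0.576],[0,0,0.576],[0,0,0.576],[0,0,0.576]],"hand":[0,0,0,0,0,0,0,0,0,0,0,0,0,0,0,0]}'
python3 - <<'E'
from h import *
o=log();print(o)
print(delta([.4752,-.290,.25],toolR(1.878)))
E
```

```text
t: 1.48
ee_pos: [0.4995, 0.1992, 0.4199]
orientation: [-0.0, 0.455, 0.891, 0.0]
wrist_force: [-1.0, 1.0, 0.7]
width: 0.0856
{'t': 1.4833, 'joint_pos': array([-0.6978,  0.2534,  0.2723,  1.8953, -0.0804,  1.0033,  0.2366]), 'dq': array([-0.0326,  0.0088, -0.0308,  0.0028, -0.0046, -0.0027, -0.0076]), 'tau': array([  2.3499, -49.0129,   4.3483, -26.9938,   0.2305,   0.0309,
         0.1652]), 'ee_pos': array([0.4995, 0.1992, 0.4199]), 'orientation': array([-0.0001,  0.4545,  0.8907,  0.0001]), 'wrist_force': array([-0.9759,  1.0355,  0.7411]), 'wrist_torque': array([ 0.0203,  0.0277, -0.0183]), 'width': 0.0855524864473724}
(array([-0.3819, -0.3067,  0.1697]), array([ 0.    , -0.0003,  0.32  ]))
```

```bash
python3 -m pendant '{"slide":[[-0.19,-0.15,0],[-0.19,-0.15,0],[-0.19,-0.15,0],[-0.19,-0.15,0],[-0.19,-0.15,0],[-0.19,-0.15,0],[-0.19,-0.15,0],[-0.19,-0.15,0]],"turn":[[0,-0.1,0.1],[0,-0.2,0.2],[0,-0.3,0.3],[0.1,-0.4,0.3],[0.2,-0.4,0.3],[0.2,-0.4,0.3],[0.2,-0.4,0.3],[0.2,-0.4,0.3]],"hand":[0,0,0,0,0,0,0,0]}'
python3 - <<'E'
from h import *
o=log();print(o)
print(delta([.4752,-.290,.22],toolR(1.878)))
E
```

```text
t: 2.15
ee_pos: [0.4897, -0.0419, 0.4195]
orientation: [0.131, 0.569, 0.792, -0.178]
wrist_force: [-0.1, 1.3, 0.3]
width: 0.0851
{'t': 2.15, 'joint_pos': array([-0.6691,  0.2281,  0.5188,  2.028 ,  0.3881,  1.0175, -0.0568]), 'dq': array([-0.0207,  0.002 , -0.0366, -0.0103, -0.0128, -0.0025, -0.0086]), 'tau': array([  1.9273, -39.9597,   5.7247, -24.5076,   1.8256,   0.7779,
         0.2214]), 'ee_pos': array([ 0.4897, -0.0419,  0.4195]), 'orientation': array([ 0.1311,  0.5695,  0.7918, -0.1777]), 'wrist_force': array([-0.1011,  1.2502,  0.2573]), 'wrist_torque': array([0.4965, 0.0053, 0.0352]), 'width': 0.08513558590672506}
(array([-0.1259, -0.0589,  0.2868]), array([-0.133 ,  0.4249,  0.0163]))
```

```bash
cat > kin.py <<'E'
import numpy as np, json, itertools
from scipy.spatial.transform import Rotation as Ro
from scipy.optimize import least_squares
def fk(q,p,sg=(-1,-1,-1,-1,1,1,1)):
    # p: yaw0,h, a,xa, b,xb, c,xc, yawtool, ; sg: signs z1,z3,z5,z7,y2,y4,y6
    yaw0,h,a,xa,b,xb,c,xc,yt,x2=p
    R=Ro.from_euler('z',yaw0+sg[0]*q[0]); P=np.array([0,0,h])+R.apply([x2,0,0])
    R=R*Ro.from_euler('y',sg[4]*q[1])*Ro.from_euler('z',sg[1]*q[2]); P=P+R.apply([xa,0,a])
    R=R*Ro.from_euler('y',sg[5]*q[3])*Ro.from_euler('z',sg[2]*q[4]); P=P+R.apply([xb,0,b])
    R=R*Ro.from_euler('y',sg[6]*q[5])*Ro.from_euler('z',sg[3]*q[6]); P=P+R.apply([xc,0,c])if False else P+ (R*Ro.from_euler('z',-sg[3]*q[6])).apply([xc,0,c])
    return P,R*Ro.from_euler('z',yt)
def data():
    D=[json.loads(l) for l in open("log.jsonl")]
    return [(np.array(d["joint_pos"]),np.array(d["ee_pos"]),Ro.from_quat(np.roll(d["orientation"],-1))) for d in D]
def fit(sg,D):
    def f(p):
        r=[]
        for q,P,R in D:
            p1,R1=fk(q,p,sg); r+=list(p1-P)+list(.5*(R1.inv()*R).as_rotvec())
        r+=list(1e-3*np.array([p[3],p[5],p[7],p[9]]))
        return np.array(r)
    best=None
    for yt in (0,1.57,3.14,-1.57):
      for y0 in (-.077,2.49,3.0):
        s=least_squares(f,[y0,.3,.4,0,.4,0,.2,0,yt,0])
        if best is None or s.cost<best.cost: best=s
    return best
if __name__=="__main__":
    D=data(); out=[]
    for z in itertools.product((1,-1),repeat=4):
        s=fit(z+(1,1,1),D); out.append((s.cost,z,s.x))
    out.sort(key=lambda t:t[0])
    np.set_printoptions(precision=4,suppress=True)
    for o in out[:4]: print(o)
    np.savez("kin.npz",p=out[0][2],sg=np.array(out[0][1]+(1,1,1)))
E
python3 kin.py
```

```text
(np.float64(0.00013587971712696314), (-1, -1, -1, -1), array([-0.072 ,  0.2008,  0.671 ,  0.1804, -0.5104,  0.3578,  0.3595,
       -0.896 ,  1.5011, -0.0754]))
(np.float64(0.03150901477097934), (-1, -1, 1, -1), array([ 3.042 ,  0.0294,  0.7585, -0.9739,  9.6724,  4.8144, -8.6759,
        5.253 , -1.7959, -0.0942]))
(np.float64(0.03156342132006899), (-1, -1, -1, 1), array([-0.0646,  0.2307,  0.6367,  0.1899, -0.6017,  0.1672,  0.5636,
       -0.8743, -4.8416, -0.0803]))
(np.float64(0.03292778379161019), (-1, -1, 1, 1), array([ 3.0456,  0.0186,  0.7645, -0.9781,  9.7051,  4.8459, -8.724 ,
        5.2648, -1.8591, -0.0903]))
```

```bash
python3 -m pendant '{"slide":[[-0.126,-0.059,0.287],[-0.126,-0.059,0.287],[-0.126,-0.059,0.287],[-0.126,-0.059,0.287],[-0.126,-0.059,0.287]],"turn":[[-0.04,0.12,0],[-0.09,0.25,0],[-0.133,0.36,0.016],[-0.133,0.425,0.016],[-0.133,0.425,0.016]],"hand":[0,0,0,0.2,0.4]}'
python3 -c "
from h import *
log()"
python3 -m pendant '{"slide":[[-0.0,0,0.16],[0,0,0.16],[0,0,0.16]],"turn":[[0,0,0],[0,0,0],[0,0,0]],"hand":[0.4,0.4,0.4]}'
python3 - <<'E'
from h import *
o=log();print(o)
print(delta([.4752,-.290,.17],toolR(1.878)))
c=capture("wrist"); cv2.imwrite("pics/w1.png",c["img"][:,:,::-1]); np.savez("w1.npz",**c)
E
python3 kin.py
```

```text
t: 2.57
ee_pos: [0.4835, -0.178, 0.3084]
orientation: [0.0, 0.589, 0.808, 0.004]
wrist_force: [2.0, 0.2, 0.1]
width: 0.0635
t: 2.82
ee_pos: [0.4824, -0.1783, 0.1817]
orientation: [0.001, 0.59, 0.807, 0.001]
wrist_force: [2.2, 0.4, -0.5]
width: 0.0511
{'t': 2.8167, 'joint_pos': array([ 0.0645,  0.5516,  0.2576,  2.197 , -0.3313,  0.4267,  0.8967]), 'dq': array([ 0.4491,  0.8231, -0.6263,  0.3295, -0.5136, -1.1763,  0.4425]), 'tau': array([ -0.377 , -67.7697,   8.6846, -12.2032,   0.9467,   2.0929,
        -0.6731]), 'ee_pos': array([ 0.4824, -0.1783,  0.1817]), 'orientation': array([0.0006, 0.5901, 0.8073, 0.0008]), 'wrist_force': array([ 2.1592,  0.3512, -0.4849]), 'wrist_torque': array([ 0.0675, -0.0955, -0.0104]), 'width': 0.051093686294764004}
(array([-0.1043, -0.0408,  0.0116]), array([0.0021, 0.    , 0.0011]))
(np.float64(0.00018687438751147968), (-1, -1, -1, -1), array([-0.0727,  0.3147,  0.6297,  0.0301,  0.4331,  0.0039,  0.2587,
       -0.0322,  1.4995, -0.0356]))
(np.float64(0.11212704428356153), (-1, 1, -1, -1), array([-0.1563, -0.6188,  0.8955, -0.2713,  0.4708, -0.0613, -0.2857,
        0.6021,  1.9469,  0.6394]))
(np.float64(0.11590786940915723), (-1, -1, 1, -1), array([ 2.9983,  0.3306, -0.4293,  0.245 , -0.0534, -0.4344, -0.1093,
        0.9135,  4.677 ,  0.0309]))
(np.float64(0.13527251803527945), (-1, 1, 1, -1), array([ 2.9527,  1.0812, -0.6042,  0.6154, -0.0458, -0.3105,  0.2391,
        0.4187, -1.126 , -0.607 ]))
```

View pics/w1.png

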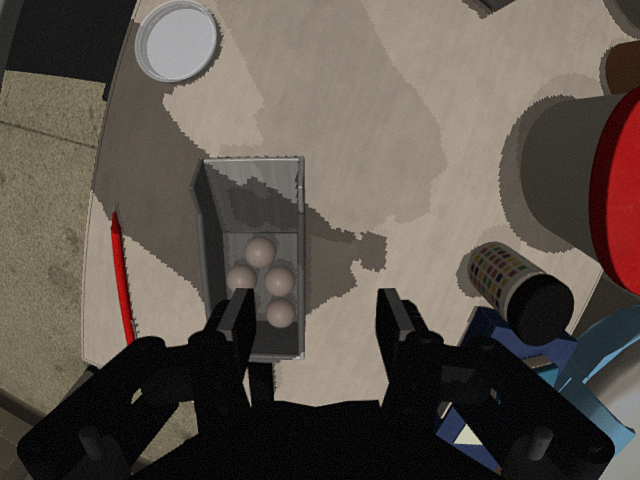

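```bash
python3 -m pendant '{"slide":[[-0.104,-0.041,0.0],[-0.104,-0.041,0.0],[-0.104,-0.041,0.0],[-0.104,-0.041,0.0],[-0.104,-0.041,0.0]],"turn":[[0,0,0],[0,0,0],[0,0,0],[0,0,0],[0,0,0]],"hand":[0.4,0.4,0.4,0.4,0.4]}'
python3 - <<'E'
from h import *
o=log();print(o["joint_pos"])
print(delta([.4752,-.290,.094],toolR(1.878)))
c=capture("wrist"); cv2.imwrite("pics/w2.png",c["img"][:,:,::-1]); np.savez("w2.npz",**c)
E
python3 kin.py
```

```text
t: 3.28
ee_pos: [0.4748, -0.2912, 0.1841]
orientation: [0.0, 0.591, 0.807, 0.0]
wrist_force: [0.4, -0.2, 0.2]
width: 0.0514
[ 0.2787  0.5809  0.2478  2.1    -0.2903  0.4913  1.0511]
(array([0.0011, 0.0006, 0.0901]), array([ 0.0011,  0.0004, -0.0005]))
(np.float64(0.00019143658499948967), (-1, -1, -1, -1), array([-0.0725,  0.3139,  0.6313,  0.03  ,  0.4314,  0.0043,  0.2601,
       -0.0327,  1.4995, -0.0349]))
(np.float64(0.12345514654918222), (-1, 1, -1, -1), array([-0.1634, -0.6384,  0.8841, -0.2679,  0.4905, -0.0548, -0.333 ,
        0.6154, -4.3626,  0.641 ]))
(np.float64(0.14405828387921585), (-1, -1, 1, -1), array([ 2.984 ,  0.2746, -0.4164,  0.2457, -0.0258, -0.443 , -0.1612,
        0.9347,  4.7306,  0.0176]))
(np.float64(0.14526829397998256), (-1, 1, 1, -1), array([ 2.9526,  1.0598, -0.5776,  0.6219, -0.0516, -0.316 ,  0.2494,
        0.4397, -1.0763, -0.5984]))
```

View pics/w2.png

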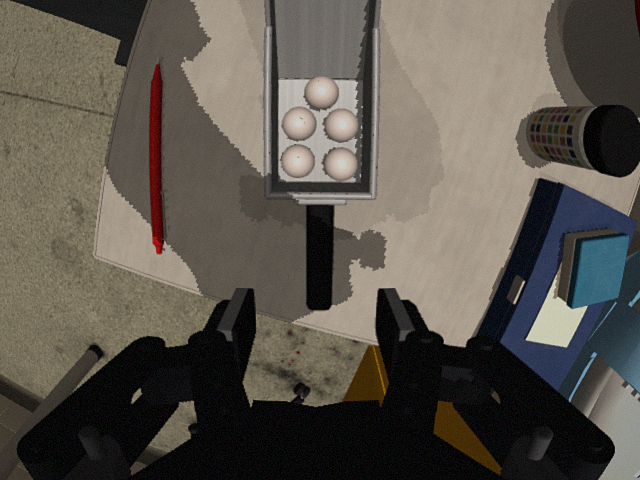

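```bash
cat > plan.py <<'E'
from h import *
from kin import fk
from scipy.optimize import least_squares
k=np.load("kin.npz"); p=k["p"]; sg=k["sg"]
LO=np.array([-2.57,-.35,-1.29,.11,-1.05,.11,-2.63]);HI=np.array([2.57,1.97,1.29,2.56,4.19,1.86,2.63])
C=np.array([.494,.1155,.09])
def tcp(lip,yaw,pitch,G=.0539):
    R=toolR(yaw,pitch)  # tool x=scoop x, z=-scoop z
    # scoop frame vector lip->tcp: (-161, 0, -1 mm + G)
    v=np.array([-.161,0,-.001+G]); 
    return np.asarray(lip)+R.apply([v[0],0,-v[2]]),R
def ik(P,R,q0):
    f=lambda q:np.r_[(lambda r:np.r_[10*(r[0]-P),5*(r[1].inv()*R).as_rotvec()])(fk(q,p,sg)),.01*(q-q0)]
    s=least_squares(f,np.clip(q0,LO+.01,HI-.01),bounds=(LO,HI)); a=fk(s.x,p,sg)
    return s.x,np.linalg.norm(a[0]-P),np.linalg.norm((a[1].inv()*R).as_rotvec())
if __name__=="__main__":
    q0=np.array(get_obs()["joint_pos"])
    for yawd in (90,105,120,135,150,165,180,-165,75,60,30):
        yaw=np.radians(yawd); d=np.array([np.cos(yaw),np.sin(yaw),0]); q=q0; 
        print("yaw",yawd)
        for pit,h in ((0,.06),(20,.03),(40,.02),(55,.012),(65,.01)):
            P,R=tcp(C-.02*d+[0,0,h],yaw,np.radians(pit)); q,e,r=ik(P,R,q)
            W=P-R.apply([0,0,p[6]])
            print(pit,P,"q",q,"err %.3f %.3f"%(e,r),"wrist",W)
E
python3 plan.py
```

```text
yaw 90
0 [ 0.494  -0.0655  0.2029] q [-0.2388  0.5129  0.3513  2.2177 -0.3843  0.4672  0.4179] err 0.000 0.000 wrist [ 0.494  -0.0655  0.463 ]
20 [ 0.494  -0.0377  0.2248] q [-0.7912  0.6005  0.7958  2.2307 -0.1459  0.4747  0.0417] err 0.000 0.000 wrist [0.494  0.0512 0.4692]
40 [0.494  0.0062 0.254 ] q [-1.1845  0.7949  1.0987  2.1848  0.0033  0.6325 -0.2058] err 0.000 0.000 wrist [0.494  0.1733 0.4532]
55 [0.494  0.0465 0.2642] q [-1.348   0.975   1.1972  2.122   0.0772  0.7838 -0.3248] err 0.000 0.000 wrist [0.494  0.2595 0.4134]
65 [0.494  0.0754 0.2683] q [-1.4211  1.0939  1.2311  2.0693  0.1221  0.8959 -0.3807] err 0.000 0.000 wrist [0.494  0.3111 0.3782]
yaw 105
0 [ 0.5408 -0.0593  0.2029] q [-0.2012  0.5438  0.2897  2.1148 -0.3013  0.5213  0.5748] err 0.000 0.000 wrist [ 0.5408 -0.0593  0.463 ]
20 [ 0.5337 -0.0325  0.2248] q [-0.7334  0.5974  0.7251  2.1931 -0.1075  0.4004  0.244 ] err 0.000 0.000 wrist [0.5106 0.0534 0.4692]
40 [0.5223 0.0099 0.254 ] q [-1.1981  0.801   1.115   2.2231 -0.0113  0.4322  0.0102] err 0.000 0.000 wrist [0.479  0.1714 0.4532]
55 [0.5119 0.0488 0.2
[... 5529 characters left out ...]
.000 0.000 wrist [0.5918 0.2849 0.3782]
yaw 30
0 [0.3372 0.025  0.2029] q [-0.6418  0.4284  0.5221  2.5581 -0.8015  0.2926 -0.4259] err 0.000 0.000 wrist [0.3372 0.025  0.463 ]
20 [0.3613 0.0389 0.2248] q [-0.9467  0.5522  0.8452  2.329  -0.3499  0.7843 -0.8693] err 0.000 0.000 wrist [0.4384 0.0834 0.4692]
40 [0.3993 0.0608 0.254 ] q [-0.976   0.6969  0.8719  2.0624 -0.1902  1.2487 -0.9871] err 0.000 0.000 wrist [0.5441 0.1444 0.4532]
55 [0.4342 0.081  0.2642] q [-0.9454  0.8322  0.845   1.8652 -0.116   1.5541 -0.999 ] err 0.000 0.000 wrist [0.6187 0.1875 0.4134]
65 [0.4593 0.0955 0.2683] q [-0.919   0.9241  0.8226  1.7366 -0.0643  1.7455 -0.9883] err 0.000 0.000 wrist [0.6634 0.2133 0.3782]
```

```bash
python3 -m pendant '{"slide":[[0.001,0,0.04],[0.001,0,0.07],[0.001,0,0.09],[0.001,0,0.09],[0.001,0,0.09],[0.001,0,0.09],[0.001,0,0.09],[0.001,0,0.09],[0.001,0,0.09]],"turn":[[0,0,0],[0,0,0],[0,0,0],[0,0,0],[0,0,0],[0,0,0],[0,0,0],[0,0,0],[0,0,0]],"hand":[0.4,0.4,0.4,0.4,1,1,1,1,1]}' 110
python3 - <<'E'
from plan import *
o=log();print(o)
c=capture("wrist"); cv2.imwrite("pics/w3.png",c["img"][:,:,::-1])
t=dict(np.load("top0.npz"))
for n,(u,v) in dict(cap=(240,107),obottle=(299,127),straw=(312,104)).items():
    z=t["z_map"][v,u]; q,d=ray(t,u,v); print(n,q+d*z)
E
```

```text
t: 4.08
ee_pos: [0.4748, -0.2899, 0.0951]
orientation: [0.001, 0.59, 0.807, 0.0]
wrist_force: [0.7, 2.4, 5.4]
width: 0.0139
{'t': 4.0833, 'joint_pos': array([ 0.3441,  0.7231,  0.1521,  2.1383, -0.3479,  0.3001,  1.1002]), 'dq': array([ 0.0014,  0.0012, -0.0031,  0.0004,  0.0014, -0.0008, -0.    ]), 'tau': array([  0.8954, -65.6518,   5.3489,  -8.3351,   0.1574,  -0.3657,
        -0.0223]), 'ee_pos': array([ 0.4748, -0.2899,  0.0951]), 'orientation': array([0.0014, 0.5901, 0.8073, 0.0005]), 'wrist_force': array([0.6566, 2.3853, 5.3887]), 'wrist_torque': array([ 0.4679, -0.061 ,  0.0268]), 'width': 0.013925575838960222}
cap [0.6849 0.1322 0.2257]
obottle [0.6893 0.0371 0.1183]
straw [0.708  0.0132 0.1812]
```

View pics/w3.png

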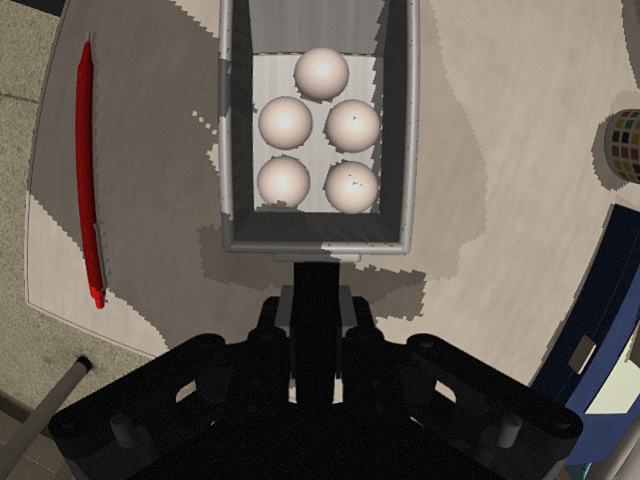

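```bash
python3 -m pendant '{"slide":[[0,0,-0.01],[0,0,-0.03],[0,0,-0.06],[0,0,-0.10],[0,0,-0.14],[0,0,-0.16],[0,0,-0.17],[0,0,-0.17]],"turn":[[0,0,0],[0,0,0],[0,0,0],[0,0,0],[0,0,0],[0,0,0],[0,0,0],[0,0,0]],"hand":[1,1,1,1,1,1,1,1]}' 110
python3 - <<'E'
from plan import *
o=log();print(o["joint_pos"],o["wrist_force"],o["wrist_torque"],o["width"])
yaw=np.radians(50);d=np.array([np.cos(yaw),np.sin(yaw),0])
q=o["joint_pos"]
for pit,h,b in ((0,.12,.06),(20,.06,.03),(20,.03,.02),(60,.01,.02)):
    P,R=tcp(C-b*d+[0,0,h],yaw,np.radians(pit)); print(P,delta(P,R,o),ik(P,R,q)[0])
c=capture("wrist"); cv2.imwrite("pics/w4.png",c["img"][:,:,::-1])
c=capture("side"); cv2.imwrite("pics/s4.png",c["img"][:,:,::-1])
E
```

```text
t: 4.8
ee_pos: [0.4741, -0.2903, 0.2661]
orientation: [0.002, 0.59, 0.807, 0.001]
wrist_force: [0.1, 0.3, -3.8]
width: 0.014
[ 0.2146  0.4615  0.3294  2.0445 -0.2363  0.666   1.0059] [ 0.1269  0.2673 -3.7878] [-0.1862 -0.0522  0.0674] 0.013966604709472714
[ 0.3519 -0.0538  0.2629] (array([ 0.2624, -0.0448,  0.0022]), array([0.005 , 0.0009, 1.006 ])) [-0.4345  0.2799  0.5431  2.4732 -0.3351  0.4491 -0.3017]
[ 0.3891 -0.0095  0.2548] (array([0.2934, 0.004 , 0.0104]), array([ 0.1804, -0.3181,  0.9945])) [-0.9888  0.543   0.9826  2.3054 -0.2489  0.7555 -0.5243]
[ 0.3955 -0.0019  0.2248] (array([0.2988, 0.0123, 0.0405]), array([ 0.1804, -0.3181,  0.9945])) [-0.9673  0.6145  0.9538  2.3112 -0.3418  0.7099 -0.4611]
[0.4588 0.0736 0.2659] (array([ 0.3514,  0.0957, -0.0005]), array([ 0.5294, -0.9533,  0.9066])) [-1.1459  0.9827  1.061   1.87   -0.0367  1.4501 -0.6796]
```

View pics/w4.png

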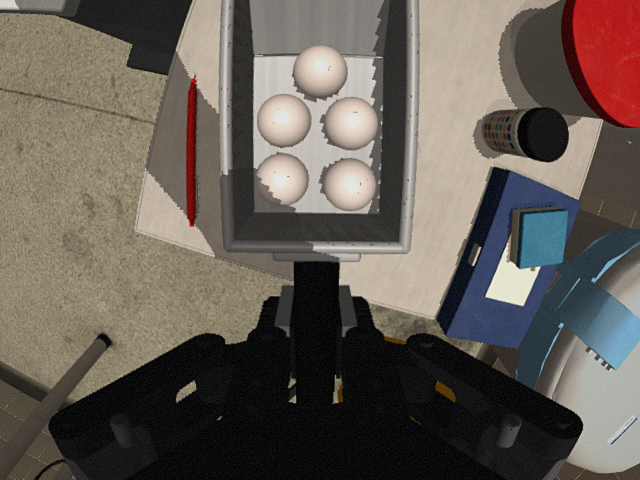

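View pics/s4.png

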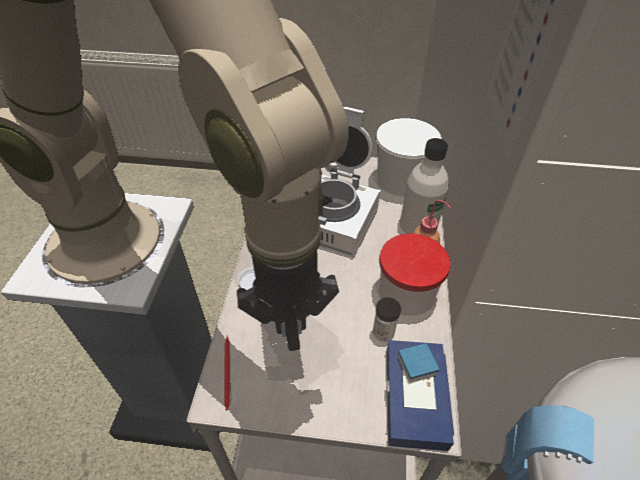

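```bash
python3 - <<'E'
from plan import *
o=get_obs()
yaw=np.radians(50);d=np.array([np.cos(yaw),np.sin(yaw),0])
q=o["joint_pos"]
P,R=tcp(C-.05*d+[0,0,.10],yaw,np.radians(10)); print(P,delta(P,R,o),ik(P,R,q)[0])
E
```

```text
[ 0.3658 -0.0372  0.2701] (array([ 0.2731, -0.0259, -0.0071]), array([ 0.0876, -0.1598,  1.0037])) [-0.7071  0.3371  0.7258  2.3943 -0.1422  0.5992 -0.5736]
```

```bash
python3 -m pendant '{"slide":[[0.005,0,0],[0.019,-0.002,0],[0.038,-0.004,0],[0.063,-0.006,-0.002],[0.090,-0.009,-0.002],[0.117,-0.012,-0.003],[0.144,-0.015,-0.004],[0.171,-0.017,-0.005],[0.198,-0.02,-0.006],[0.223,-0.022,-0.006],[0.245,-0.024,-0.007],[0.261,-0.025,-0.007],[0.270,-0.026,-0.007],[0.273,-0.026,-0.007],[0.273,-0.026,-0.007]],"turn":[[0,0,0.02],[0,0,0.07],[0,0,0.14],[0.01,-0.02,0.23],[0.02,-0.04,0.33],[0.03,-0.06,0.43],[0.045,-0.08,0.53],[0.055,-0.1,0.63],[0.065,-0.12,0.73],[0.075,-0.135,0.82],[0.08,-0.145,0.9],[0.085,-0.155,0.96],[0.088,-0.16,0.99],[0.088,-0.16,1.004],[0.088,-0.16,1.004]],"hand":[1,1,1,1,1,1,1,1,1,1,1,1,1,1,1]}' 110
cat >> plan.py <<'E'
def lipnow(o,G=.0539):
    R=Rt(o); return o["ee_pos"]+R.apply([.161,0,G-.001])
E
python3 - <<'E'
from plan import *
o=log();print(o["joint_pos"],o["wrist_force"],o["wrist_torque"],o["width"],lipnow(o)-C)
yaw=np.radians(50);d=np.array([np.cos(yaw),np.sin(yaw),0])
q=o["joint_pos"]
for pit,h,b in ((20,.03,.02),(60,.01,.02)):
    P,R=tcp(C-b*d+[0,0,h],yaw,np.radians(pit)); print(P,delta(P,R,o),ik(P,R,q)[0])
for n in ("wrist","side","top"):
    c=capture(n); cv2.imwrite(f"pics/{n}5.png",c["img"][:,:,::-1]); np.savez(n+"5.npz",**c)
E
```

```text
t: 6.15
ee_pos: [0.3656, -0.0371, 0.2695]
orientation: [0.037, 0.903, 0.421, -0.08]
wrist_force: [0.3, -0.1, -2.7]
width: 0.014
[-0.7809  0.383   0.885   2.3931 -0.2588  0.6205 -0.3954] [ 0.3006 -0.0574 -2.7106] [ 0.0071 -0.029  -0.0394] 0.01397909878659172 [-0.0326 -0.0383  0.099 ]
[ 0.3955 -0.0019  0.2248] (array([0.0534, 0.0003, 0.0358]), array([-0.0005, -0.1719,  0.0004])) [-0.9082  0.5761  0.8664  2.3103 -0.2599  0.6896 -0.5531]
[0.4588 0.0736 0.2659] (array([ 0.1431,  0.0003, -0.022 ]), array([-0.0004, -0.87  ,  0.0005])) [-1.0935  0.9197  0.9531  1.8675  0.025   1.4497 -0.7767]
```

View pics/wrist5.png

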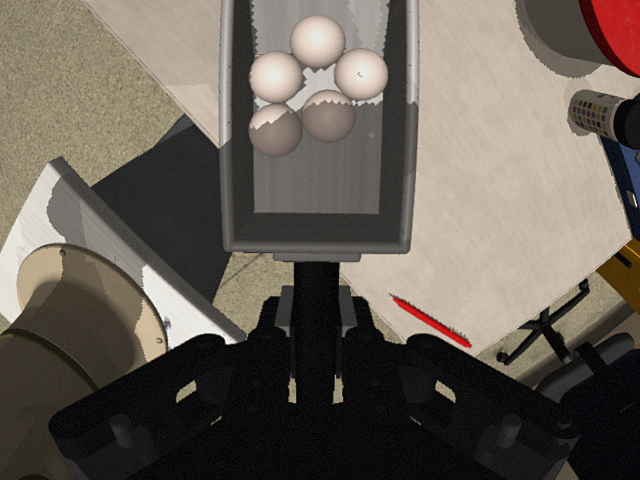

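View pics/side5.png

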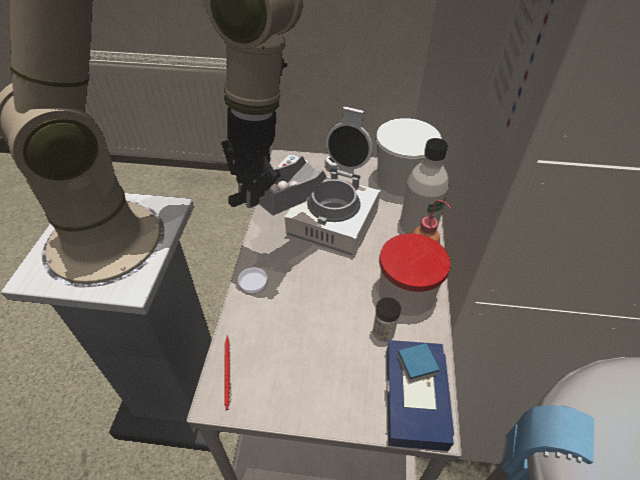

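View pics/top5.png

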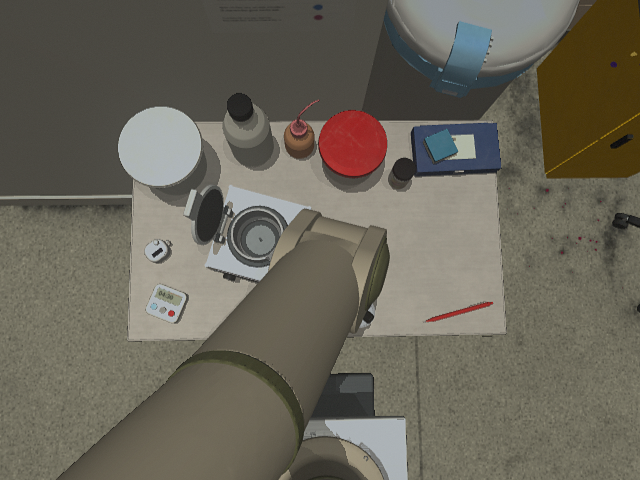

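```bash
python3 - <<'E'
from plan import *
o=get_obs(); c=dict(np.load("side5.npz")); R=Rt(o); L=lipnow(o)
S=lambda x,y,z: o["ee_pos"]+R.apply([x+.077,-y,.0539+.040-z])
pts=dict(lipL=(.084,.031,.041),lipR=(.084,-.031,.041),rL=(-.043,.031,.048),rR=(-.043,-.031,.048),b=(.03,-.031,0),b2=(-.04,-.031,0))
a=c["img"][:,:,::-1].copy(); K=4; x0,y0=225,140
a=cv2.resize(a[y0:y0+130,x0:x0+170],None,fx=4.5,fy=4.5,interpolation=cv2.INTER_CUBIC)
for n,p in pts.items():
    u=(proj(c,S(*p))-[x0,y0]+.5)*4.5; cv2.circle(a,tuple(int(i) for i in u),3,(0,0,255),-1); 
t=np.linspace(0,6.28,40)
for k in t:
    u=(proj(c,C+[.049*np.cos(k),.049*np.sin(k),0])-[x0,y0]+.5)*4.5; cv2.circle(a,tuple(int(i) for i in u),2,(0,255,0),-1)
cv2.imwrite("pics/s5z.png",a)
E
```

```text
(no output)
```

View pics/s5z.png

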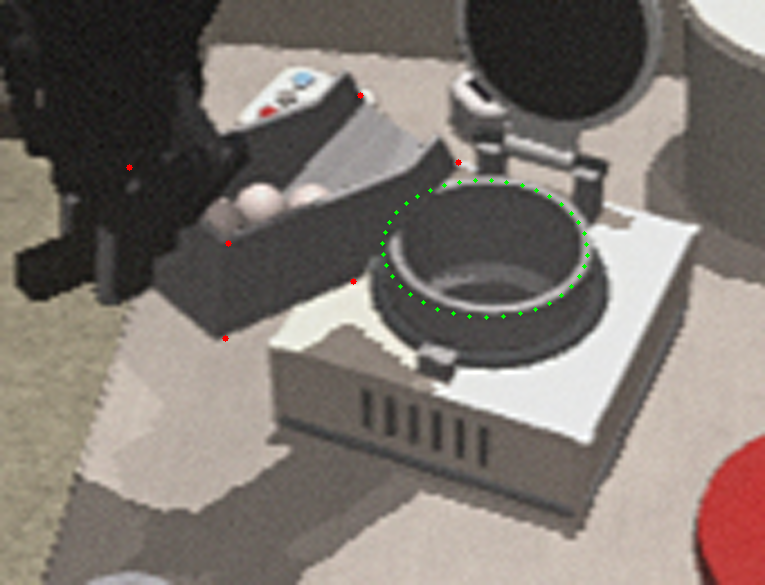

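```bash
python3 -m pendant '{"slide":[[0.003,0,0.002],[0.01,0,0.007],[0.019,0,0.013],[0.029,0,0.019],[0.039,0,0.026],[0.047,0,0.032],[0.052,0,0.035],[0.053,0,0.036],[0.053,0,0.036],[0.053,0,0.036],[0.053,0,0.036]],"turn":[[0,-0.01,0],[0,-0.03,0],[0,-0.055,0],[0,-0.085,0],[0,-0.115,0],[0,-0.145,0],[0,-0.165,0],[0,-0.172,0],[0,-0.172,0],[0,-0.172,0],[0,-0.172,0]],"hand":[1,1,1,1,1,1,1,1,1,1,1]}' 110
python3 - <<'E'
from plan import *
o=log();print(o["joint_pos"],o["wrist_force"],o["width"],lipnow(o)-C)
yaw=np.radians(50);d=np.array([np.cos(yaw),np.sin(yaw),0])
for pit,h,b in ((30,.02,.02),(40,.014,.02),(50,.011,.02),(60,.01,.02),(65,.01,.02)):
    P,R=tcp(C-b*d+[0,0,h],yaw,np.radians(pit)); s=delta(P,R,o); print(pit,s[0],s[1])
for n in ("wrist","side"):
    c=capture(n); cv2.imwrite(f"pics/{n}6.png",c["img"][:,:,::-1]); np.savez(n+"6.npz",**c)
a=c["img"][:,:,::-1]
cv2.imwrite("pics/s6z.png",cv2.resize(a[140:270,225:395],None,fx=4.5,fy=4.5,interpolation=cv2.INTER_CUBIC))
E
```

```text
t: 7.22
ee_pos: [0.3955, -0.0032, 0.2259]
orientation: [0.073, 0.893, 0.415, -0.156]
wrist_force: [-0.1, 0.0, -2.9]
width: 0.0142
[-0.8313  0.5851  0.8543  2.3232 -0.2775  0.6681 -0.4757] [-0.0734  0.0046 -2.8564] 0.014184549189669545 [-0.0125 -0.0166  0.0316]
30 [ 0.0165 -0.0009 -0.017 ] [-0.0005 -0.1775 -0.0019]
40 [ 0.0348 -0.0009 -0.036 ] [-0.0007 -0.352  -0.0019]
50 [ 0.0561 -0.001  -0.0547] [-0.0009 -0.5266 -0.0018]
60 [ 0.0801 -0.001  -0.0714] [-0.001  -0.7011 -0.0018]
65 [ 0.093  -0.0011 -0.0786] [-0.0011 -0.7884 -0.0017]
```

View pics/s6z.png

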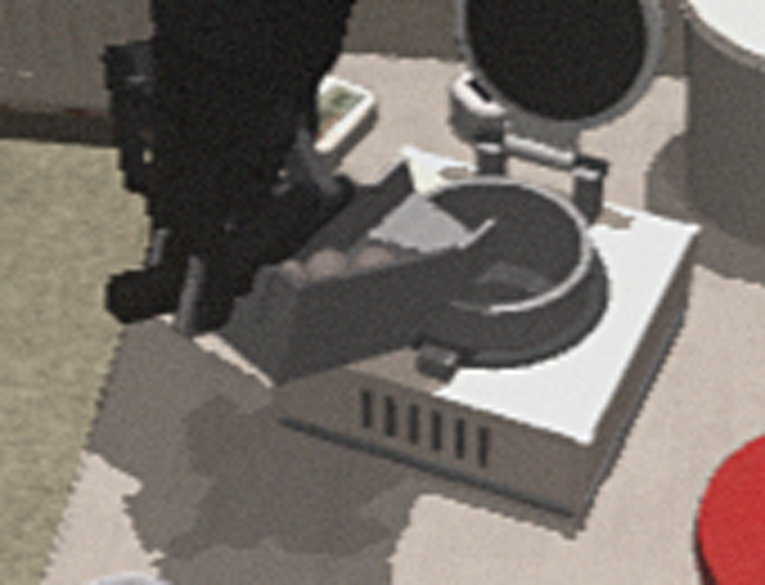

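View pics/wrist6.png

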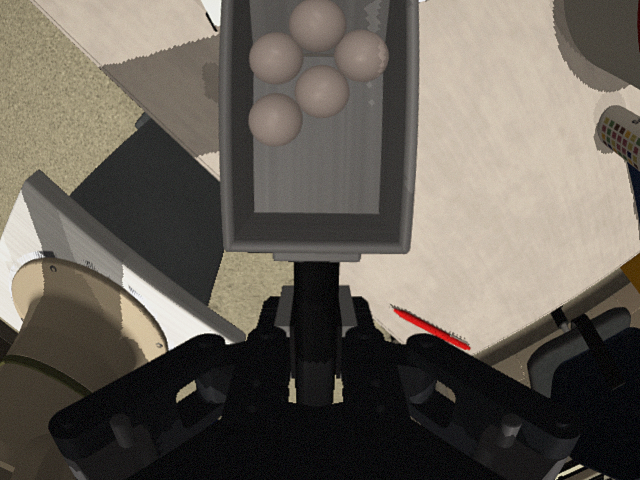

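```bash
python3 -m pendant '{"slide":[[0.003,0,-0.003],[0.006,0,-0.006],[0.010,0,-0.010],[0.013,0,-0.0135],[0.0165,-0.001,-0.017],[0.019,-0.001,-0.0195],[0.021,-0.001,-0.022],[0.023,-0.001,-0.024],[0.025,-0.001,-0.026],[0.027,-0.001,-0.028],[0.029,-0.001,-0.030],[0.031,-0.001,-0.032],[0.033,-0.001,-0.034],[0.035,-0.001,-0.036],[0.037,-0.001,-0.038],[0.039,-0.001,-0.040],[0.041,-0.001,-0.042],[0.043,-0.001,-0.0435],[0.045,-0.001,-0.045],[0.045,-0.001,-0.045]],"turn":[[0,-0.03,0],[0,-0.07,0],[0,-0.105,0],[0,-0.14,0],[0,-0.1775,0],[0,-0.20,0],[0,-0.22,0],[0,-0.24,0],[0,-0.26,0],[0,-0.28,0],[0,-0.30,0],[0,-0.32,0],[0,-0.335,0],[0,-0.352,0],[0,-0.37,0],[0,-0.387,0],[0,-0.404,0],[0,-0.42,0],[0,-0.437,0],[0,-0.437,0]],"hand":[1,1,1,1,1,1,1,1,1,1,1,1,1,1,1,1,1,1,1,1]}' 110
python3 - <<'E'
from plan import *
o=log();print(o["joint_pos"],o["wrist_force"],o["width"],lipnow(o)-C)
yaw=np.radians(50);d=np.array([np.cos(yaw),np.sin(yaw),0])
for pit,h,b in ((50,.011,.02),(55,.01,.02),(60,.01,.02),(65,.01,.02)):
    P,R=tcp(C-b*d+[0,0,h],yaw,np.radians(pit)); s=delta(P,R,o); print(pit,s[0],s[1])
for n in ("wrist","side"):
    c=capture(n); cv2.imwrite(f"pics/{n}7.png",c["img"][:,:,::-1])
a=c["img"][:,:,::-1]
cv2.imwrite("pics/s7z.png",cv2.resize(a[140:270,225:395],None,fx=4.5,fy=4.5,interpolation=cv2.INTER_CUBIC))
E
```

```text
t: 8.98
ee_pos: [0.4327, 0.0427, 0.2523]
orientation: [0.162, 0.837, 0.39, -0.347]
wrist_force: [-0.1, -0.3, -2.7]
width: 0.014
[-0.9972  0.8228  0.9675  2.0834 -0.093   1.1088 -0.6463] [-0.0989 -0.3314 -2.7145] 0.013996791122622991 [-0.0122 -0.0143  0.011 ]
50 [ 0.0044  0.0002 -0.0129] [ 0.0006 -0.0871 -0.0002]
55 [ 0.0115  0.0002 -0.0255] [ 0.0006 -0.1743 -0.0002]
60 [ 0.019   0.0002 -0.0382] [ 0.0006 -0.2616 -0.0002]
65 [ 0.0277  0.0002 -0.0503] [ 0.0006 -0.3489 -0.0002]
```

View pics/s7z.png

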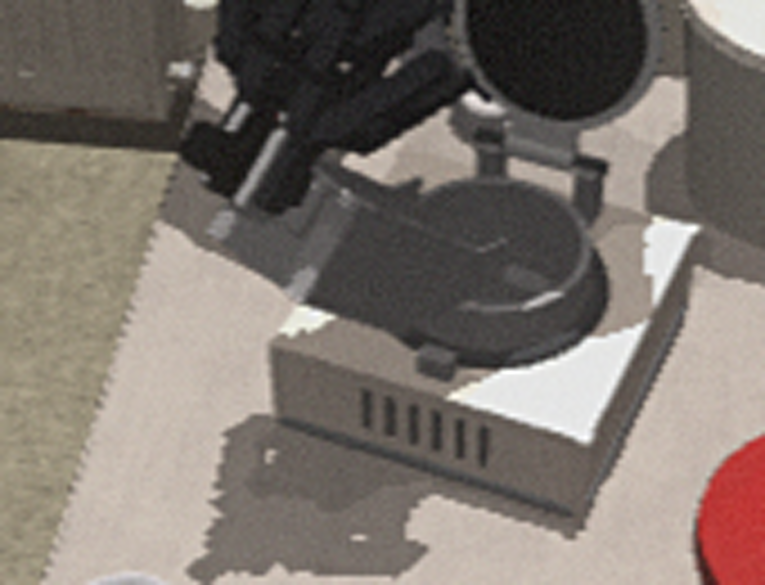

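View pics/wrist7.png

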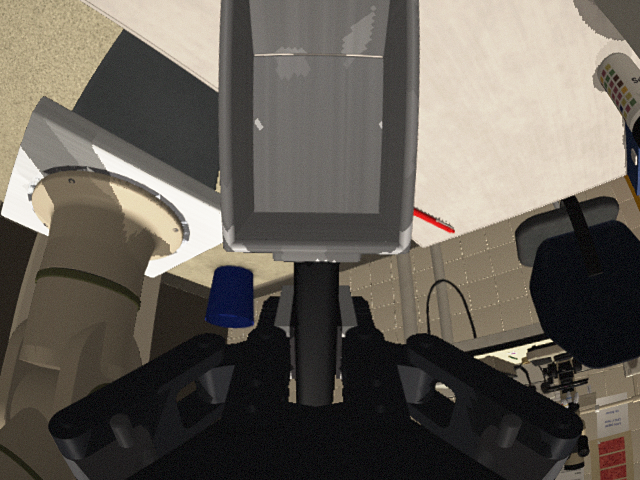

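```bash
python3 -m pendant '{"slide":[[0.0015,0,-0.004],[0.003,0,-0.009],[0.0044,0,-0.0129],[0.007,0,-0.018],[0.009,0,-0.022],[0.0115,0,-0.0255],[0.014,0,-0.03],[0.0165,0,-0.034],[0.019,0,-0.038],[0.019,0,-0.038],[0.019,0,-0.038],[0.019,0,-0.038],[0.019,0,-0.038],[0.019,0,-0.038],[0.019,0,-0.038]],"turn":[[0,-0.03,0],[0,-0.06,0],[0,-0.087,0],[0,-0.116,0],[0,-0.145,0],[0,-0.174,0],[0,-0.203,0],[0,-0.232,0],[0,-0.2616,0],[0,-0.2616,0],[0,-0.2616,0],[0,-0.2616,0],[0,-0.2616,0],[0,-0.2616,0],[0,-0.2616,0]],"hand":[1,1,1,1,1,1,1,1,1,1,1,1,1,1,1]}' 110
python3 - <<'E'
from plan import *
o=log();print(o["joint_pos"],o["wrist_force"],o["width"],lipnow(o)-C)
for n in ("wrist","side"):
    c=capture(n); cv2.imwrite(f"pics/{n}8.png",c["img"][:,:,::-1])
a=c["img"][:,:,::-1]
cv2.imwrite("pics/s8z.png",cv2.resize(a[140:270,225:395],None,fx=4.5,fy=4.5,interpolation=cv2.INTER_CUBIC))
E
```

```text
t: 10.33
ee_pos: [0.4579, 0.0727, 0.2663]
orientation: [0.211, 0.786, 0.366, -0.452]
wrist_force: [0.4, -0.2, -2.4]
width: 0.0142
[-1.0227  0.9552  0.9752  1.9422 -0.0037  1.3549 -0.6768] [ 0.4356 -0.2099 -2.391 ] 0.014164653186071826 [-0.0135 -0.016   0.0105]
```

View pics/s8z.png

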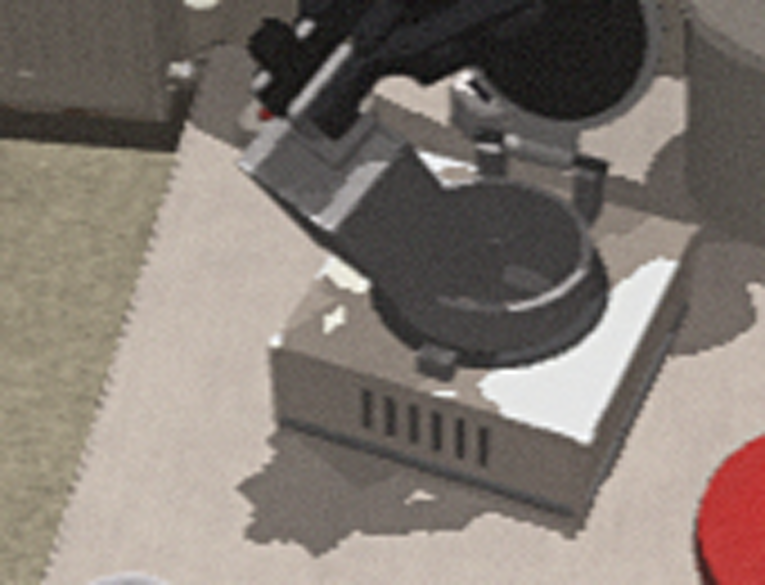

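View pics/wrist8.png

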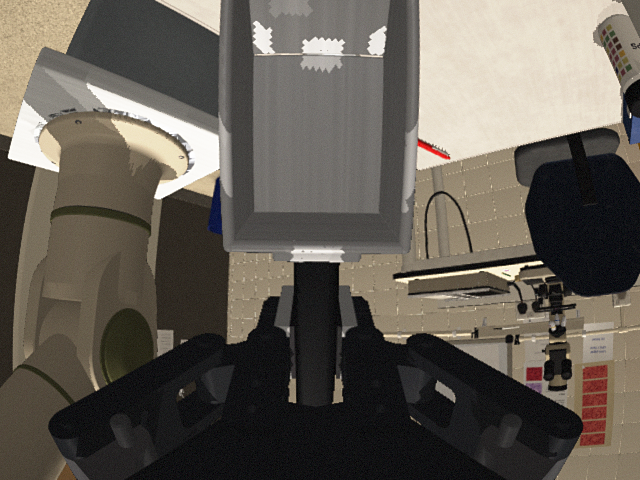

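```bash
python3 - <<'E'
from plan import *
o=get_obs()
yaw=np.radians(50);d=np.array([np.cos(yaw),np.sin(yaw),0]);q=o["joint_pos"]
for pit,h,b in ((45,.03,.025),(30,.045,.03),(15,.08,.06),(10,.12,.1)):
    P,R=tcp(C-b*d+[0,0,h],yaw,np.radians(pit)); s=delta(P,R,o); q=ik(P,R,q)[0]; print(pit,P,s[0],s[1],q)
P=np.array([.37,-.17,.30]);R=toolR(np.radians(80));s=delta(P,R,o); q=ik(P,R,q); print(s,q)
E
```

```text
45 [0.4288 0.0378 0.2713] [-0.0273  0.0002  0.0369] [-0.0006  0.2597 -0.0008] [-1.1102  0.7815  1.0221  2.0401 -0.0677  1.2002 -0.7094]
30 [0.4021 0.006  0.2613] [-0.0395  0.0003  0.0778] [-0.0005  0.5215 -0.0009] [-1.0579  0.6342  1.0139  2.2087 -0.1577  0.9268 -0.6283]
15 [ 0.3643 -0.0391  0.2628] [-0.0703  0.0003  0.128 ] [-0.0004  0.7833 -0.001 ] [-0.9186  0.4528  0.9739  2.3845 -0.253   0.6586 -0.4503]
10 [ 0.3337 -0.0755  0.2901] [-0.1178  0.0004  0.1554] [-0.0004  0.8706 -0.001 ] [-0.8844  0.3193  1.0317  2.4419 -0.2041  0.6256 -0.39  ]
(array([-0.1509,  0.089 ,  0.1928]), array([-0.2737,  1.0202, -0.4757])) (array([-0.3825,  0.3002,  0.8155,  2.3346, -0.3733,  0.6315,  0.543 ]), np.float64(6.203887012006784e-06), np.float64(9.707285489033501e-06))
```

```bash
python3 -m pendant '{"slide":[[-0.009,0,0.012],[-0.018,0,0.025],[-0.027,0,0.037],[-0.032,0,0.05],[-0.036,0,0.064],[-0.0395,0,0.078],[-0.05,0,0.095],[-0.06,0,0.111],[-0.07,0,0.128],[-0.085,0,0.14],[-0.118,0,0.155],[-0.118,0,0.155],[-0.118,0,0.155]],"turn":[[0,0.087,0],[0,0.173,0],[0,0.26,0],[0,0.347,0],[0,0.434,0],[0,0.5215,0],[0,0.609,0],[0,0.696,0],[0,0.783,0],[0,0.83,0],[0,0.87,0],[0,0.87,0],[0,0.87,0]],"hand":[1,1,1,1,1,1,1,1,1,1,1,1,1]}' 110
python3 - <<'E'
from plan import *
o=log();print(o["joint_pos"],o["wrist_force"],o["width"],lipnow(o)-C)
for n in ("wrist","side","top"):
    c=capture(n); cv2.imwrite(f"pics/{n}9.png",c["img"][:,:,::-1])
    if n=="side": a=c["img"][:,:,::-1]
cv2.imwrite("pics/s9z.png",cv2.resize(a[140:270,225:395],None,fx=4.5,fy=4.5,interpolation=cv2.INTER_CUBIC))
E
```

```text
t: 11.52
ee_pos: [0.3324, -0.0762, 0.2913]
orientation: [0.036, 0.904, 0.419, -0.078]
wrist_force: [0.9, 0.6, -2.1]
width: 0.014
[-0.7861  0.2982  0.982   2.4279 -0.1647  0.6377 -0.3799] [ 0.882   0.5968 -2.0996] 0.014018688046730197 [-0.065  -0.0775  0.1217]
```

View pics/s9z.png

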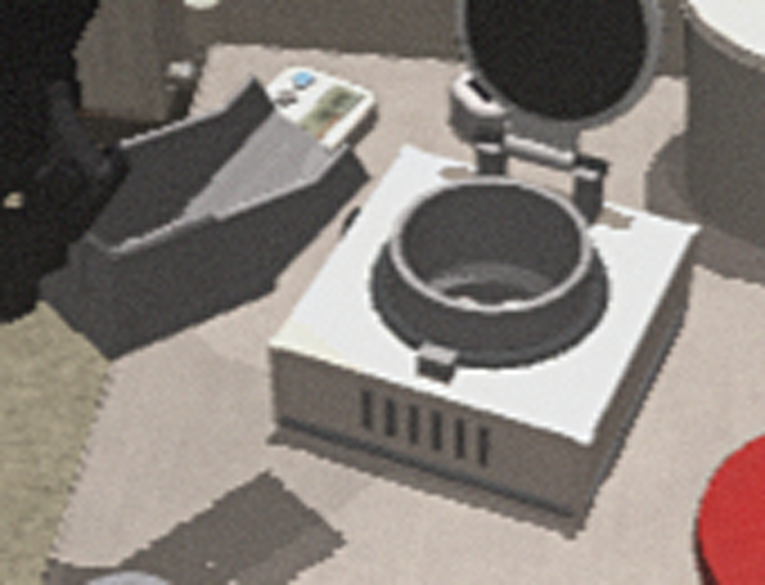

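View pics/top9.png

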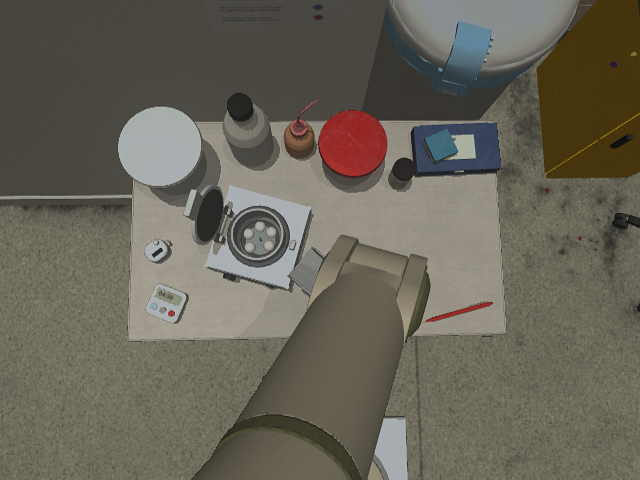

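```bash
python3 - <<'E'
from plan import *
o=get_obs(); print(delta([.475,-.285,.25],toolR(1.878),o))
E
```

```text
(array([-0.0624,  0.2431,  0.0521]), array([-0.0882,  0.1613, -1.0026]))
```

```bash
python3 -m pendant '{"slide":[[-0.006,0.024,0.003],[-0.012,0.049,0.006],[-0.019,0.073,0.01],[-0.025,0.097,0.015],[-0.031,0.122,0.02],[-0.037,0.146,0.026],[-0.044,0.17,0.033],[-0.05,0.194,0.04],[-0.056,0.219,0.046],[-0.062,0.243,0.052],[-0.062,0.243,0.052],[-0.062,0.243,0.052]],"turn":[[-0.009,0.016,-0.1],[-0.018,0.032,-0.2],[-0.026,0.048,-0.3],[-0.035,0.064,-0.4],[-0.044,0.08,-0.5],[-0.053,0.097,-0.6],[-0.062,0.113,-0.7],[-0.07,0.129,-0.8],[-0.079,0.145,-0.9],[-0.088,0.161,-1.003],[-0.088,0.161,-1.003],[-0.088,0.161,-1.003]],"hand":[1,1,1,1,1,1,1,1,1,1,1,1]}' 110
python3 - <<'E'
from plan import *
o=log();print(o["joint_pos"],o["wrist_force"],o["width"])
print(delta([.475,-.287,.0951],toolR(1.878),o))
E
```

```text
t: 12.67
ee_pos: [0.4749, -0.2862, 0.2481]
orientation: [-0.001, 0.592, 0.806, -0.0]
wrist_force: [-0.0, -0.5, -2.6]
width: 0.0143
[ 0.2112  0.488   0.3261  2.0594 -0.255   0.6348  1.0134] [-0.0318 -0.495  -2.5849] 0.014339626146078333
(array([-0.0011,  0.0002,  0.153 ]), array([-0.0024, -0.0017, -0.0025]))
```

```bash
python3 -m pendant '{"slide":[[0,0,0.03],[0,0,0.065],[0,0,0.1],[0,0,0.12],[0,0,0.135],[0,0,0.142],[0,0,0.147],[0,0,0.150],[0,0,0.151],[0,0,0.151]],"turn":[[-0.001,-0.001,0],[-0.002,-0.002,0],[-0.002,-0.002,0],[-0.002,-0.002,0],[-0.002,-0.002,0],[-0.002,-0.002,0],[-0.002,-0.002,0],[-0.002,-0.002,0],[-0.002,-0.002,0],[-0.002,-0.002,0]],"hand":[1,1,1,1,1,1,1,1,1,1]}' 110
python3 - <<'E'
from plan import *
o=log();print(o["wrist_force"],o["wrist_torque"])
print(delta([.475,-.287,.0951],toolR(1.878),o))
c=capture("side"); a=c["img"][:,:,::-1]
cv2.imwrite("pics/s10z.png",cv2.resize(a[280:420,225:365],None,fx=4.2,fy=4.2,interpolation=cv2.INTER_CUBIC))
E
```

```text
t: 13.5
ee_pos: [0.4749, -0.2849, 0.0997]
orientation: [0.002, 0.591, 0.807, 0.0]
wrist_force: [-0.9, 0.1, -2.0]
width: 0.0143
[-0.9233  0.0721 -2.01  ] [-0.1291 -0.0411 -0.0297]
(array([-0.002 , -0.0006,  0.0046]), array([ 0.0026,  0.0023, -0.0003]))
```

View pics/s10z.png

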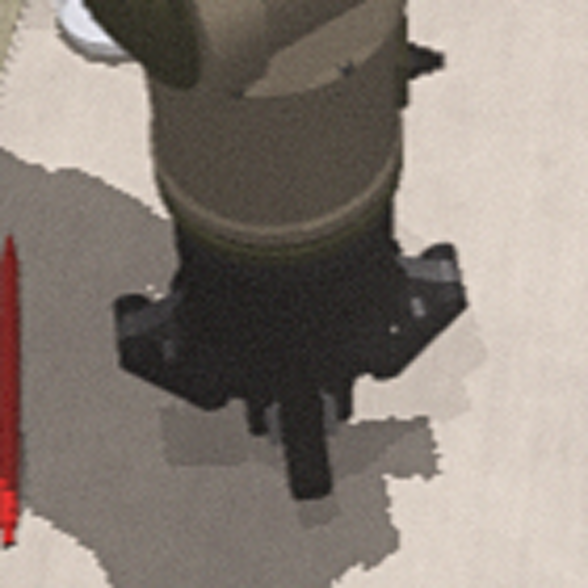

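```bash
python3 -m pendant '{"slide":[[0,0,0.001],[0,0,0.002],[0,0,0.003],[0,0,0.004],[0,0,0.0045],[0,0,0.0045]],"turn":[[0,0,0],[0.002,0.002,0],[0.002,0.002,0],[0.002,0.002,0],[0.002,0.002,0],[0.002,0.002,0]],"hand":[1,1,1,1,1,1]}' 110
python3 -c "
from h import *
o=log();print(o['wrist_force'],o['wrist_torque'],o['ee_pos'])"
```

```text
t: 14.05
ee_pos: [0.4748, -0.2853, 0.0951]
orientation: [0.0, 0.591, 0.807, 0.0]
wrist_force: [-0.5, -0.7, 6.6]
width: 0.0139
[-0.4784 -0.7137  6.5919] [0.132  0.1141 0.0528] [ 0.4748 -0.2853  0.0951]
```

```bash
python3 -m pendant '{"slide":[[0,0,0],[0,0,0],[0,0,0],[0,0,0],[0,0,-0.02],[0,0,-0.05],[0,0,-0.09],[0,0,-0.13],[0,0,-0.17],[0,0,-0.2],[0,0,-0.2]],"turn":[[0,0,0],[0,0,0],[0,0,0],[0,0,0],[0,0,0],[0,0,0],[0,0,0],[0,0,0],[0,0,0],[0,0,0],[0,0,0]],"hand":[0.8,0.5,0.4,0.4,0.4,0.4,0.4,0.4,0.7,1,1]}' 30
python3 - <<'E'
from plan import *
o=log();print(o["joint_pos"],o["ee_pos"],o["width"])
for n in ("wrist","side","top"):
    c=capture(n); cv2.imwrite(f"pics/{n}11.png",c["img"][:,:,::-1]); np.savez(n+"11.npz",**c)
E
```

```text
t: 14.97
ee_pos: [0.476, -0.2865, 0.3005]
orientation: [0.004, 0.591, 0.807, 0.001]
wrist_force: [0.3, -1.1, 0.1]
width: 0.0156
[ 0.1689  0.4173  0.3775  2.0158 -0.2256  0.7389  0.9896] [ 0.476  -0.2865  0.3005] 0.015618685585637993
```

View pics/wrist11.png

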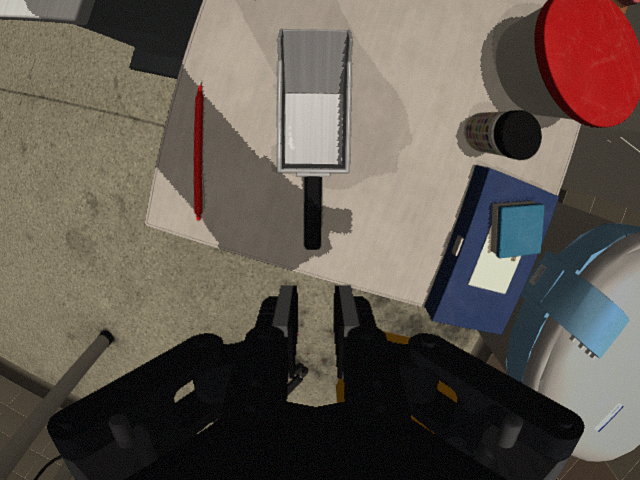

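View pics/side11.png

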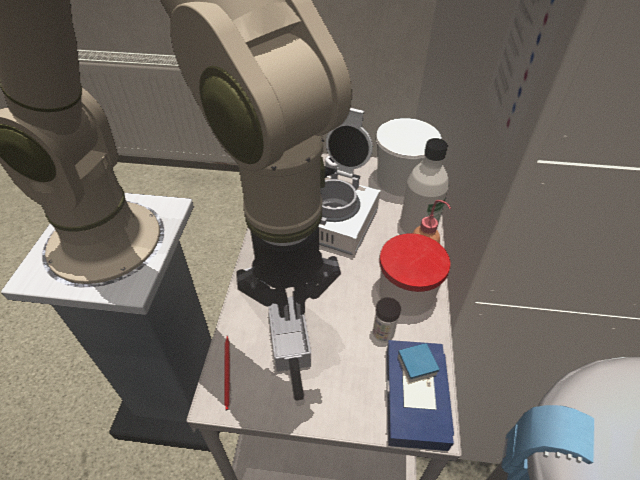

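```bash
cat > lid.py <<'E'
from plan import *
c0=dict(np.load("top11.npz"))
my=np.radians(74.6); Y=np.array([np.cos(my),np.sin(my),0]); Z=np.array([0,0,1.])
PIN=C+.067*Y+.005*Z
def pose(th,r=.125,w=.011,gap=0.0,yaw=my):
    u=-np.cos(th)*Y+np.sin(th)*Z; n=np.sin(th)*Y+np.cos(th)*Z
    tip=PIN+r*u+n*(.003+gap)+Y*w*max(np.sin(th),0)*1.0
    return tip+.073*Z, toolR(yaw)
E
python3 - <<'E'
from lid import *
o=get_obs(); q=o["joint_pos"]
P0=PIN+.075*Y; P0[2]=.40; print("pin",PIN,P0,delta(P0,toolR(my),o)); q=ik(P0,toolR(my),q)[0]; print(q)
P0[2]=.285; q=ik(P0,toolR(my),q)[0]; print(P0,q)
for th in (1.57,1.2,.8,.4,.1,0):
    P,R=pose(th); q=ik(P,R,q)[0]; print(th,P,q)
c=capture("top"); a=c["img"][:,:,::-1]
cv2.imwrite("pics/t12.png",cv2.resize(a[130:300,120:320],None,fx=3.5,fy=3.5,interpolation=cv2.INTER_CUBIC))
E
```

```text
pin [0.5118 0.1801 0.095 ] [0.5317 0.2524 0.4   ] (array([ 0.4947,  0.217 , -0.1051]), array([ 0.0004, -0.0005,  0.5759]))
[-0.7428  0.3389  0.2781  1.8255 -0.1093  0.992  -0.6874]
[0.5317 0.2524 0.285 ] [-0.7121  0.4644  0.2463  1.9514 -0.1619  0.7445 -0.6391]
1.57 [0.5155 0.1935 0.293 ] [-0.6472  0.4119  0.2608  2.03   -0.1575  0.7183 -0.556 ]
1.2 [0.5032 0.149  0.2856] [-0.5861  0.3939  0.2674  2.0939 -0.1634  0.673  -0.4777]
0.8 [0.4913 0.1058 0.2598] [-0.5062  0.4092  0.2592  2.166  -0.1853  0.5866 -0.3803]
0.4 [0.4827 0.0744 0.2194] [-0.4186  0.4616  0.2243  2.2295 -0.2204  0.4703 -0.2876]
0.1 [0.4791 0.0615 0.1835] [-0.3592  0.5209  0.1821  2.2647 -0.2495  0.3737 -0.2355]
0 [0.4786 0.0596 0.171 ] [-0.3432  0.5432  0.167   2.2733 -0.2592  0.3418 -0.2227]
```

View pics/t12.png

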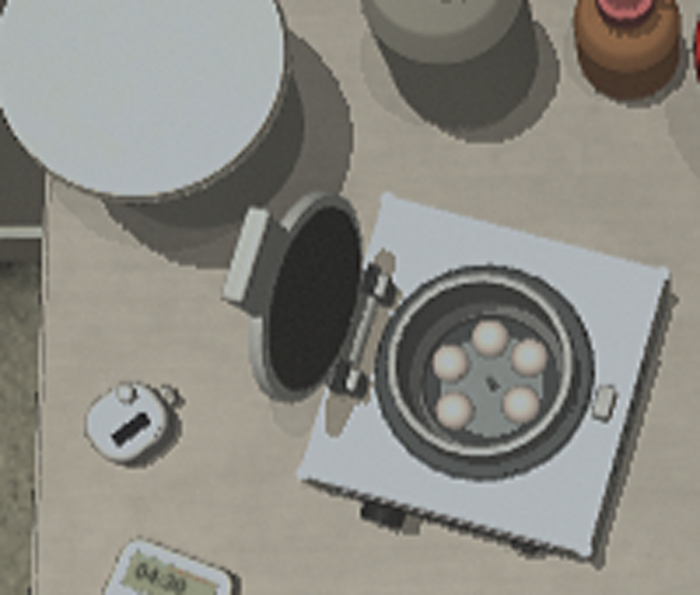

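```bash
python3 -m pendant '{"slide":[[0,0,-0.04],[0.01,0.005,-0.08],[0.04,0.02,-0.105],[0.495,0.217,-0.105],[0.495,0.217,-0.105],[0.495,0.217,-0.105],[0.495,0.217,-0.105],[0.495,0.217,-0.105],[0.495,0.217,-0.105],[0.495,0.217,-0.105],[0.495,0.217,-0.105],[0.495,0.217,-0.105],[0.495,0.217,-0.105],[0.495,0.217,-0.105],[0.495,0.217,-0.105],[0.495,0.217,-0.105],[0.495,0.217,-0.105],[0.495,0.217,-0.105]],"turn":[[0,0,0],[0,0,0.05],[0,0,0.1],[0,0,0.15],[0,0,0.2],[0,0,0.25],[0,0,0.3],[0,0,0.35],[0,0,0.4],[0,0,0.45],[0,0,0.5],[0,0,0.576],[0,0,0.576],[0,0,0.576],[0,0,0.576],[0,0,0.576],[0,0,0.576],[0,0,0.576]],"hand":[1,1,1,1,1,1,1,1,1,1,1,1,1,1,1,1,1,1]}' 30
python3 - <<'E'
from lid import *
o=log();print(o["joint_pos"],o["wrist_force"])
P0=PIN+.075*Y; P0[2]=.285; print(delta(P0,toolR(my),o))
for n in ("wrist","side"):
    c=capture(n); cv2.imwrite(f"pics/{n}13.png",c["img"][:,:,::-1])
E
```

```text
t: 16.67
ee_pos: [0.5318, 0.2516, 0.3981]
orientation: [0.0, 0.796, 0.606, -0.002]
wrist_force: [-0.7, -0.4, -0.6]
width: 0.0
[-0.8078  0.3526  0.3722  1.8245 -0.1492  0.995  -0.644 ] [-0.6653 -0.4248 -0.5763]
(array([ 0.001 , -0.0001,  0.1131]), array([-0.0017,  0.0027, -0.0007]))
```

View pics/wrist13.png

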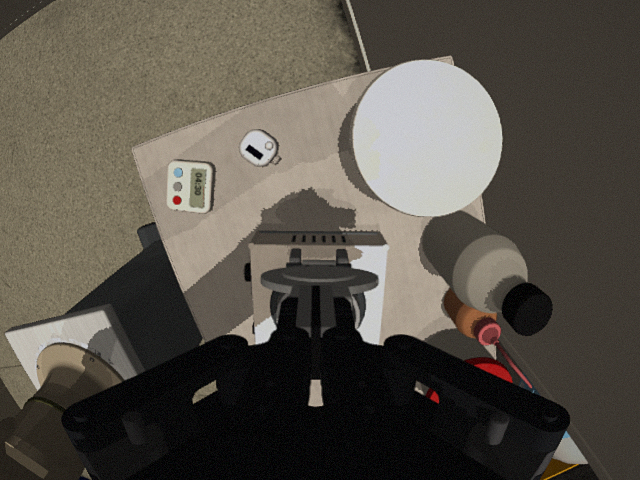

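View pics/side13.png

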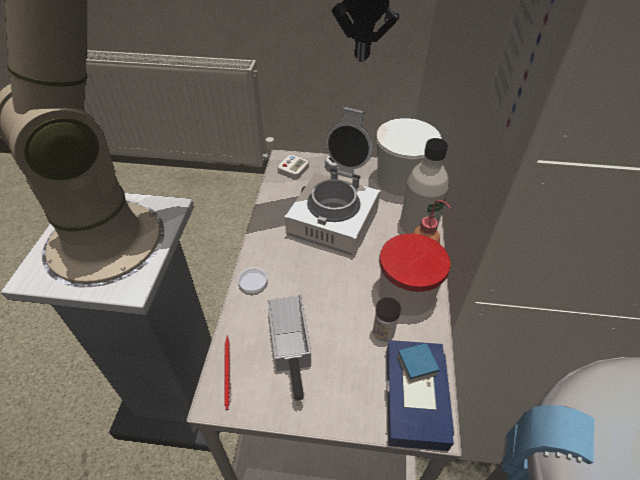

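```bash
python3 - <<'E'
from lid import *
o=get_obs(); c=capture("side"); t=dict(np.load("top11.npz"))
print(proj(c,o["ee_pos"]+[0,0,-.073]))
# tab pixels in top and side depth
for n,cc,px in (("top",t,[(193,198),(190,206),(197,192)]),("side",c,[(352,112),(345,118),(349,150)])):
    for u,v in px:
        z=cc["z_map"][v,u]; q,d=ray(cc,u,v); w=q+d*z; print(n,(u,v),w,"rel pin Y %.3f Z %.3f"%((w-PIN)@Y,w[2]-PIN[2]))
E
```

```text
[361.5028  60.3977]
top (193, 198) [0.5276 0.202  0.2451] rel pin Y 0.025 Z 0.150
top (190, 206) [0.5156 0.2071 0.2419] rel pin Y 0.027 Z 0.147
top (197, 192) [0.5409 0.1991 0.2298] rel pin Y 0.026 Z 0.135
side (352, 112) [0.5216 0.2076 0.2366] rel pin Y 0.029 Z 0.142
side (345, 118) [0.5078 0.2092 0.2204] rel pin Y 0.027 Z 0.125
side (349, 150) [0.521  0.1897 0.1547] rel pin Y 0.012 Z 0.060
```

```bash
python3 -m pendant '{"slide":[[0.001,0,0.03],[0.001,0,0.07],[0.001,0,0.1],[0.001,0,0.113],[0.001,0,0.113]],"turn":[[0,0,0],[0,0,0],[0,0.002,0],[0,0.002,0],[0,0.002,0]],"hand":[1,1,1,1,1]}' 30
python3 -m pendant '{"slide":[[-0.02,0,0],[-0.04,0,0],[-0.05,0,0],[-0.061,0,0],[-0.0825,0,-0.003],[-0.095,0,-0.002],[-0.107,0,0],[-0.119,0,0.004],[-0.131,0,0.010],[-0.142,0,0.017],[-0.152,0,0.025],[-0.161,0,0.034],[-0.170,0,0.044],[-0.178,0,0.054],[-0.185,0,0.066],[-0.185,0,0.066]],"turn":[[0,0,0],[0,0,0],[0,0,0],[0,0,0],[0,0,0],[0,0,0],[0,0,0],[0,0,0],[0,0,0],[0,0,0],[0,0,0],[0,0,0],[0,0,0],[0,0,0],[0,0,0],[0,0,0]],"hand":[1,1,1,1,1,1,1,1,1,1,1,1,1,1,1,1]}' 30
python3 - <<'E'
from lid import *
o=log();print(o["joint_pos"],o["wrist_force"],o["wrist_torque"],o["ee_pos"]-PIN)
for n in ("wrist","side"):
    c=capture(n); cv2.imwrite(f"pics/{n}14.png",c["img"][:,:,::-1])
E
```

```text
t: 17.23
ee_pos: [0.5311, 0.2515, 0.2839]
orientation: [-0.001, 0.796, 0.605, -0.002]
wrist_force: [0.8, -0.3, 0.3]
width: 0.0001
t: 18.57
ee_pos: [0.4817, 0.0733, 0.2181]
orientation: [-0.001, 0.796, 0.605, -0.001]
wrist_force: [-0.4, -0.1, -0.2]
width: -0.0002
[-0.4579  0.4651  0.2656  2.2266 -0.2599  0.481  -0.2584] [-0.4424 -0.055  -0.1554] [ 0.015   0.0339 -0.0046] [-0.0301 -0.1068  0.1231]
```

View pics/side14.png

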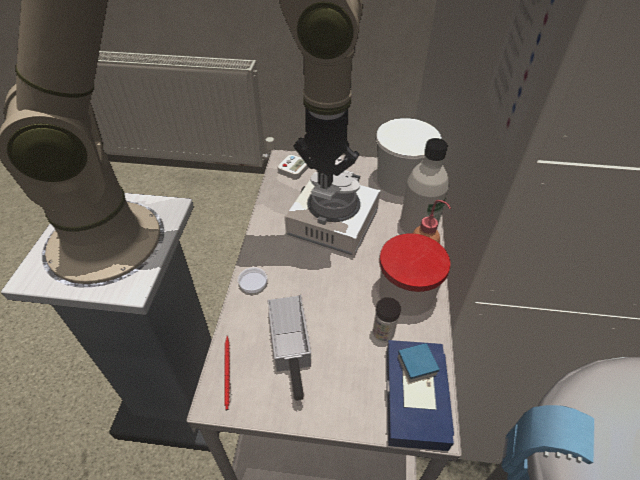

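View pics/wrist14.png

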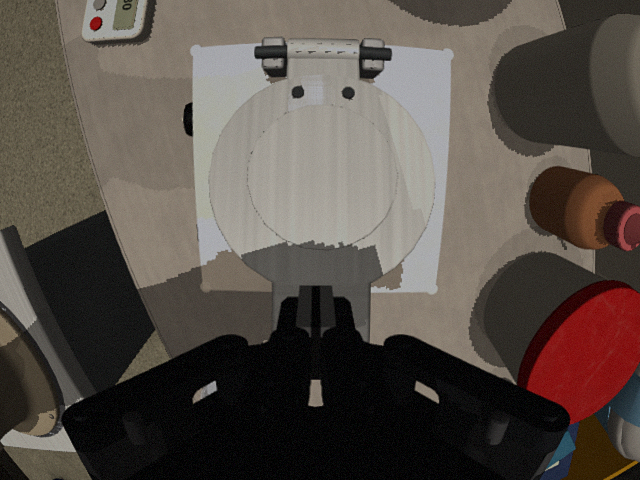

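```bash
python3 -m pendant '{"slide":[[-0.005,0,0.011],[-0.01,0,0.023],[-0.012,0,0.03],[-0.013,0,0.036],[-0.014,0,0.041],[-0.015,0,0.045],[-0.015,0,0.048],[-0.015,0,0.048]],"turn":[[0,0,0],[0,0,0],[0,0,0],[0,0,0],[0,0,0],[0,0,0],[0,0,0],[0,0,0]],"hand":[1,1,1,1,1,1,1,1]}' 30
```

```text
t: 19.33
ee_pos: [0.4791, 0.0608, 0.172]
orientation: [-0.001, 0.796, 0.606, 0.001]
wrist_force: [0.3, -0.6, 0.4]
width: -0.0
```

```bash
python3 -m pendant '{"slide":[[0,0,0.002],[0,0,0.004],[0,0,0.004]],"turn":[[0,0,0],[0,0,0],[0,0,0]],"hand":[1,1,1]}' 30
python3 - <<'E'
from lid import *
o=log();print(o["wrist_force"],o["ee_pos"])
for n in ("side",):
    c=capture(n); a=c["img"][:,:,::-1]
    cv2.imwrite("pics/s15z.png",cv2.resize(a[140:270,270:400],None,fx=4.5,fy=4.5,interpolation=cv2.INTER_CUBIC))
E
```

```text
t: 19.58
ee_pos: [0.4793, 0.0607, 0.1699]
orientation: [-0.001, 0.796, 0.606, 0.002]
wrist_force: [-5.4, -0.9, 29.8]
width: -0.0002
[-5.442  -0.8841 29.7823] [0.4793 0.0607 0.1699]
```

View pics/s15z.png

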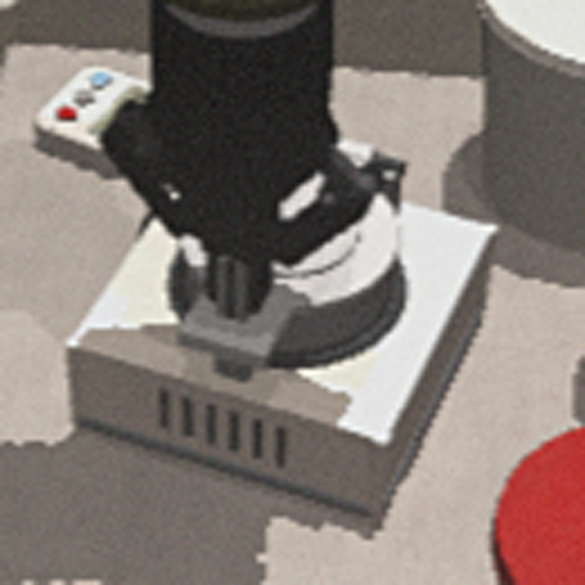

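```bash
python3 -m pendant '{"slide":[[0,0,-0.01],[0,0,-0.03],[0,0,-0.07],[-0.02,0,-0.11],[-0.06,0,-0.15],[-0.1,0,-0.19],[-0.14,0,-0.23],[-0.18,0,-0.25],[-0.2,0,-0.25],[-0.2,0,-0.25]],"turn":[[0,0,0],[0,0,0],[0,0,0],[0,0,0],[0,0,0],[0,0,0],[0,0,0],[0,0,0],[0,0,0],[0,0,0]],"hand":[1,1,1,1,1,1,1,1,1,1]}' 30
python3 - <<'E'
from lid import *
o=log();print(o["wrist_force"],o["ee_pos"],o["dq"])
for n in ("side","top"):
    c=capture(n); np.savez(n+"16.npz",**c); a=c["img"][:,:,::-1]; cv2.imwrite(f"pics/{n}16.png",a)
    if n=="side": cv2.imwrite("pics/s16z.png",cv2.resize(a[140:270,270:400],None,fx=4.5,fy=4.5,interpolation=cv2.INTER_CUBIC))
c=dict(np.load("side16.npz")); V=[]
zm=c["z_map"]; vs,us=np.mgrid[150:260,270:400]
pts=[]
for u,v in zip(us.ravel(),vs.ravel()):
    z=zm[v,u]; 
    if z>0:
        q,d=ray(c,u,v); w=q+d*z
        if np.linalg.norm(w[:2]-C[:2])<.045 and w[2]>.08: pts.append(w)
pts=np.array(pts); A=np.c_[(pts-C)@Y,np.ones(len(pts))]
print(len(pts),np.linalg.lstsq(A,pts[:,2],rcond=None)[0],pts[:,2].std())
E
```

```text
t: 20.47
ee_pos: [0.4245, -0.136, 0.4205]
orientation: [0.001, 0.796, 0.605, 0.002]
wrist_force: [0.5, -0.3, -0.1]
width: 0.0001
[ 0.5118 -0.2945 -0.0705] [ 0.4245 -0.136   0.4205] [ 0.3596 -0.1151  0.1808 -0.1776  0.0465  0.3058  0.496 ]
928 [0.0204 0.1005] 0.0021895663687421857
```

View pics/s16z.png

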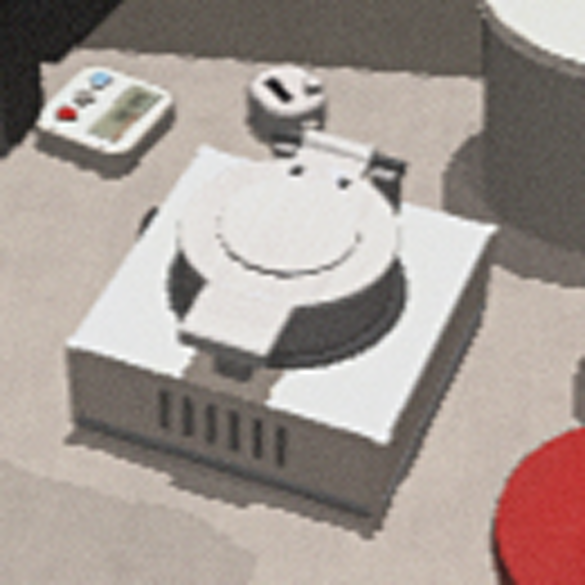

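View pics/side16.png

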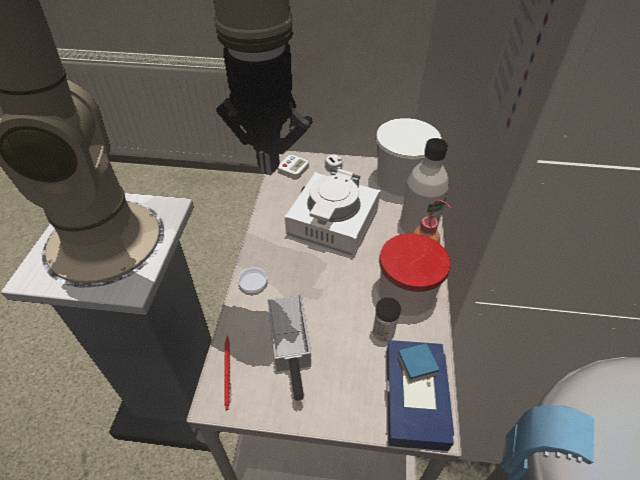

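View pics/top16.png

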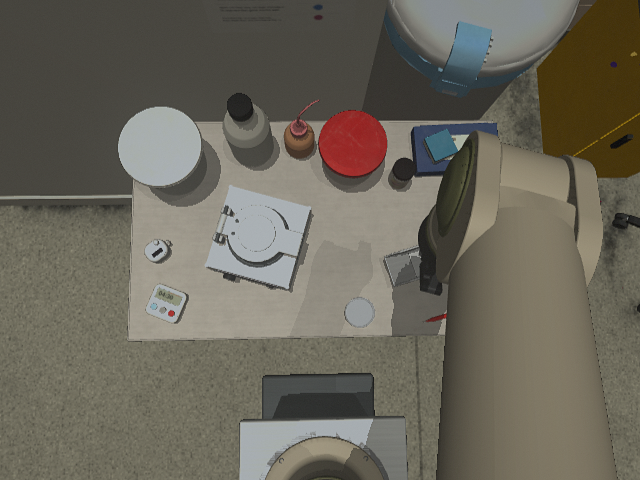

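```bash
python3 - <<'E'
from lid import *
X=np.cross(Y,Z)
for n in ("side16.npz","top16.npz","side0.npz","top11.npz"):
    c=dict(np.load(n)); zm=c["z_map"]; vs,us=np.mgrid[0:480,0:640]
    K=c["camera_matrix"];V=c["view"]
    p=np.stack([(us-K[0,2])/K[0,0]*zm,-(vs-K[1,2])/K[1,1]*zm,-zm],-1)[zm>0]
    w=(p-V[:3,3])@V[:3,:3]; r=w-C; x=r@X; y=r@Y; R=np.hypot(x,y)
    for nm,m in (("housing",(R>.062)&(abs(x)<.075)&(abs(y)<.075)&(abs(x)>.03)&(w[:,2]>.05)&(w[:,2]<.075)),("lid",(R<.05)&(w[:,2]>.085)),("tab",(abs(x)<.015)&(y<-.055)&(y>-.08)&(w[:,2]>.085)),("hingeend",(abs(x)<.015)&(y>.025)&(y<.045)&(w[:,2]>.085)),("table",(R>.12)&(R<.16)&(abs(w[:,2])<.015))):
        if m.sum()>20:
            A=np.c_[x[m],y[m],np.ones(m.sum())]; s=np.linalg.lstsq(A,w[m,2],rcond=None)[0]; print(n,nm,m.sum(),s,np.median(w[m,2]))
E
```

```text
side16.npz housing 1041 [0.003  0.0063 0.0627] 0.0627980306133919
side16.npz lid 1164 [-0.0064  0.0237  0.1   ] 0.10008415887757044
side16.npz tab 163 [0.0106 0.2031 0.1114] 0.09818304464155853
side16.npz hingeend 70 [ 0.0205 -0.1597  0.1062] 0.10079278963065133
side16.npz table 3622 [0.001  0.0012 0.0004] 0.00034520324785650456
top16.npz housing 2325 [0.0002 0.0001 0.0616] 0.06157743294789137
top16.npz lid 2330 [0.002  0.0034 0.099 ] 0.09899401051921733
top16.npz tab 223 [-0.0116  0.0021  0.0977] 0.09748469240555278
top16.npz hingeend 172 [-0.0083 -0.1765  0.1052] 0.09921827390844515
top16.npz table 8645 [ 0.0002  0.0005 -0.0007] -0.0007317809089116822
side0.npz housing 1145 [0.0027 0.006  0.0627] 0.06271917210429076
side0.npz lid 328 [-0.0041 -0.0025  0.0893] 0.08967516407713792
side0.npz table 3643 [0.0008 0.0019 0.0005] 0.0004063963131177472
top11.npz housing 2328 [-0.0004 -0.0004  0.0616] 0.06153378526353716
top11.npz lid 434 [-0.0002 -0.0017  0.0894] 0.08946217229092182
top11.npz table 7650 [ 0.0002 -0.0001 -0.0007] -0.0007841675198738427
```

```bash
python3 -m pendant '{"slide":[[0,0,-0.01],[0,0,-0.01],[0,0,-0.01],[0,0,-0.01]],"turn":[[0,0,0],[0,0,0],[0,0,0],[0,0,0]],"hand":[1,1,1,1]}' 30
python3 - <<'E'
from h import *
print(get_obs()["dq"]); print(sign_off())
E
```

```text
t: 20.9
ee_pos: [0.4258, -0.1318, 0.4273]
orientation: [-0.001, 0.795, 0.606, 0.001]
wrist_force: [-0.3, -1.0, 0.4]
width: -0.0002
[ 0.0004  0.0043  0.003   0.0018  0.0025  0.0016 -0.0001]
the job is handed in; nothing more can be done
None
```

I picked up the scoop by its handle and brought its lip about 21 mm from the bowl axis and 32 mm above the rim, pitched 20°. I then tipped it slowly to 60°, and all five balls went into the bowl. The empty scoop went back upright close to where it started, well clear of the mill. I pushed the lid shut with closed fingers, finishing with about 30 N on its tab. I handed in at 20.9 s of the 61 s allowed; `sign_off` gave no verdict.

**Last checks:**
- **Balls:** the top picture taken before I shut the lid showed all five lying in the bowl. I could not see them after that.
- **Lid:** the top depth map shows it flat, with a slope of about 0.003 and its face at about 99 mm (98 mm expected). The side depth map disagreed slightly, giving a slope of 0.02 with the hinge side higher. I put that down to camera error, since it gave a smaller slope of the same sign on the level housing.
- **Scoop and bystanders:** the final pictures show the scoop upright and the pot, timer and counter where they started. I judged this by eye and did not measure it.
- **Robot:** it was clear of everything and at rest when I handed in.

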